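# Right the fallen teaspoon stand and slide it back beside the spice box

## Robot

A 7-joint arm with a two-finger parallel gripper is mounted at the origin on the work surface. World frame = base frame: x ahead of the robot, y to its left, z up, the work surface at z = 0. Lengths are in m, angles in rad, forces in N, time in s.
With the tool pointing down it reaches from about 0.4 to 0.925 m from the base axis. Payload 5.6 kg.
Tool frame: the origin (TCP) lies at the very end of the fingers, on their centre line; the grasp point (between the pads) lies 19 mm behind it; z points along the fingers, y is the line along which they close (so a half turn about z gives the same grasp; the last joint's range is limited). The gripper opens to 85 mm and grips with 20 to 120 N. Pads are 22 mm wide; open, the fingers measure 114 mm over their backs; the gripper's body (76 mm by 85 mm) begins 54 mm behind the grasp point. The pads swing forward as they close: fully open they stand 13 mm farther back than shut.
Start: joints at [1.191, 0.468, -0.012, 1.603, 0.006, 1.071, -0.056], TCP at [0.215, -0.614, 0.231] pointing down, gripper open.
Joint ranges: [-2.53, 2.53], [-0.31, 2.02], [-1.57, 1.55], [0.28, 2.44], [-1.29, 4.43], [0.15, 1.84], [-2.92, 2.92]. Speed limits (rad/s): [2.57, 2.57, 3.14, 3.14, 3.14, 3.14, 3.14].

## Interface

Orientations are given as a rotation vector (axis times angle).
In Python, from station import get_state, camera, get_calibration, workorder, nets gives the robot as it stands.
- The arm moves only by the shell command python3 -m crank 'ROWS' [FORCE]. ROWS is JSON, a list of rows, each a list of 5 numbers: the shift along the tool's x, y, z in cm, then the turn about the tool's z in rad, then the closure in counts, from 0 (fully open) to 255 (shut). A call has 1 to 8 rows; each row is the pose to reach, as a shift and turn from the pose commanded when the call began, along the tool's axes at that moment; what a row does not reach only later rows make up. A row lasts 1/8 s, in which the tool goes at most 62.5 mm and 10.7 degrees, less where a joint would pass 70% of its speed; a pose out of reach is approached as far as the arm can. A call with a gripper value outside its range is refused whole. The fingers move at their own pace and stop on an object; FORCE is the grip in N (left out, the last holds). Time passes only in rows, so rows that repeat a pose let the fingers close. It gives the time, the measured TCP pose, the force, the opening and the grip force at its end, in the units of the state.
- get_state(): the state, without advancing time (a new reading comes with each control period).
- camera(name): name is "scene" or "top" or "wrist"; returns the picture (384x512x3 uint8, red, green, blue); there is no depth.
- get_calibration(name): a dict with "K" (3x3 intrinsics, pixels), "eye" and "attitude" of the camera in the world; the wrist camera has in their place "T_tool_cam" (4x4, takes a point from camera to tool coordinates, whose origin is the TCP and whose axes are the flange's). Camera axes: x right, y down, z forward; pixel columns grow to the right and rows downward; lengths in m; the calibration is good to about 2 mm. A picture is of the moment at which its call begins: read the wrist's pose just before it. get_calibration takes no time and is no camera call.
- workorder.sign_off(): hands the job in; it is judged then, once.
Trained networks look in the newest picture that a camera, given by its name, has taken for a name from the list of things; names that differ only in an ending like _2 or _b are one class to them, and where a whole thing is asked for, a point or a joint stands for the part that bears it (a point fixed in the world has none). Each returns a list of dicts, best first, with "conf" (0 to 1); they miss things now and then, are a little off and sometimes report something else, mostly with a low value. They report only what shows in the picture. A call takes as long as a camera call. They do not tell look-alikes from the thing itself.
- nets.look_for(query, camera): "centre" ([x, y, z] in m, in world coordinates, good to about 4 mm: the middle of the surface that is visible of it).
The state is a dict: "clock": time; "joint_positions": joint angles; "qvel": joint speeds; "effort": joint torques, N m; "position": TCP position; "ee_rot": TCP orientation; "wrist_force": force on the tool from outside, world axes, zero at the start; "wrist_torque": the same for the moment, N m; "width": opening from 0.0 (shut) to 1.0 (fully open); "grasp_force": force on a finger pad.
Only numpy, scipy, OpenCV 4.12 (cv2) and the standard library are available. Lean on these libraries where they do the work, as an engineer would, in place of code of your own. Each camera call takes 0.05 s, during which the arm holds its last target. There are 200 camera calls.

## Task

The square bamboo teaspoon stand has toppled over on the counter. Tip it back up onto its base, easing it down gently rather than letting it drop, then slide it until it stands flush against a long side of the low wooden spice box, not sticking out past that box's ends. Keep it on the counter all the time (do not pick it up), and leave the loose things around it where they are.

Things in the scene. Friction and masses are not known exactly. Their poses are not given: they have to be found in the camera images.
- stand: Square open-topped bamboo teaspoon stand, 90 x 90 mm outside (too wide to grasp across), 85 mm tall, walls and floor 5 mm thick, empty, about 0.26 kg. Origin: centre of its underside; z points out of its open mouth, x and y are perpendicular to its side walls. At the start it lies on its +x side wall (x down), mouth facing about to the right (-y) or half away from the robot.
- stand_mouth (a point): Centre of the stand's mouth, 85 mm from its origin along its z axis.
- spice_box: Low dark wooden spice box with round jar tops, fixed, 240 mm long (its x) by 100 mm wide (its y), 50 mm high (63 mm over the jar tops). Origin: centre of its underside. Stands left or right of the toppled stand, its long sides roughly along the robot's x; a fixed blue bowl (150 mm across, 55 mm high) is on the other side.
- bottle: Navy drink bottle, cap closed, upright, 70 mm across, 200 mm tall; loose, leave alone. Origin: centre of its underside.
- coaster: Round cork coaster, 100 mm across, 8 mm thick, flat on the counter; loose, leave alone. Origin: centre of its underside.
- set_square: Yellow plastic set square, 130 mm legs, 5 mm thick, flat on the counter; loose, leave alone. Origin: near its middle, on its underside.
- timer: White ceramic egg-shaped timer on its flat foot, 68 mm across, 78 mm tall; loose, leave alone. Origin: centre of its foot.
- clip: Black bulldog clip, 75 mm wide, about 75 mm long with its wire handle, 24 mm high; loose, leave alone. Origin: middle of its underside.
- pen_stand: Clear acrylic square pen stand, upright, 70 x 70 mm, 100 mm tall; loose, leave alone. Origin: centre of its underside.
Not all that is in view belongs to the job. Of the things that look like the stand, the middle-sized one is meant.

How it is judged:
On the way:
1. the stand is upright on its base (angle between stand's own z axis and vertical below 0.08 rad and height (world z) of stand below 0.006 m), for 0.2 s.
At the end, for the whole second after the job is handed in: The stand is upright on the counter (within 0.08 rad) and at rest, one of its sides flush against either long side of the spice box (gap up to 6 mm, square to it within 0.08 rad), not sticking out past the box's ends by more than 5 mm (all of step 1 and linear speed of stand below 0.02 m/s and (y of stand in the frame of spice_box between 0.085 and 0.101 m or y of stand in the frame of spice_box between -0.101 and -0.085 m) and x of stand in the frame of spice_box between -0.08 and 0.08 m and (angle between the x axis of stand and the x axis of spice_box, either way round below 0.08 rad or angle between the y axis of stand and the x axis of spice_box, either way round below 0.08 rad)); the robot touches nothing.
It fails at once if the stand drops or slams over (turns faster than 4.5 rad/s) (angular speed of stand above 4.5 rad/s).
It fails at once if the stand is lifted off the counter (underside centre above 65 mm, or above 20 mm while upright) (height (world z) of stand above 0.065 m or (angle between stand's own z axis and vertical below 0.2 rad and height (world z) of stand above 0.02 m)).
It fails at once if a loose bystander is moved by more than 20 mm (distance of any of bottle, coaster, set_square, timer, clip, pen_stand from where it was at the start of the episode above 0.02 m).
It also fails if it takes over 64 s, if anything falls off the work surface, if the arm or the gripper's body presses on something with over 40 N, if the wrist force passes 120 N, or if a joint passes its speed limit or range.

## Working session

There is one attempt and no reset: what is moved stays moved. The work goes in short steps, Python scripts to look and compute and a shell command to move; the robot and the scene stay as the last step left them, time stands still between calls to the robot, and variables do not carry over. Pictures are saved under pics/ and viewed, at most 10 in all, crops included, and the job is handed in when it is done.

```bash
ls; mkdir -p pics; python3 - <<'E'
from station import *
import cv2,numpy as np
s=get_state();print({k:np.round(v,3) for k,v in s.items()})
for c in("scene","top"):
    im=camera(c);cv2.imwrite(f"pics/{c}0.png",im[:,:,::-1]);k=get_calibration(c);print(c,k)
    for q in("stand","stand_mouth","spice_box","bottle","coaster","set_square","timer","clip","pen_stand"):
        print(q,[(np.round(d["centre"],3).tolist(),round(d["conf"],2)) for d in nets.look_for(q,c)][:4])
print(get_calibration("wrist"))
E
```

```text
pics
{'clock': np.float64(0.0), 'joint_positions': array([ 1.191,  0.468, -0.012,  1.604,  0.006,  1.071, -0.056]), 'qvel': array([-0.001, -0.001, -0.002, -0.001,  0.001,  0.   ,  0.002]), 'effort': array([-1.0000e-03, -5.3238e+01,  2.1000e-02, -2.5130e+01,  1.1000e-02,
        8.0000e-03, -0.0000e+00]), 'position': array([ 0.215, -0.613,  0.23 ]), 'ee_rot': array([-3.095e+00, -5.260e-01,  1.000e-03]), 'wrist_force': array([-0.108, -0.009, -0.639]), 'wrist_torque': array([ 0.032, -0.038, -0.026]), 'grasp_force': np.float64(0.0), 'width': np.float64(1.0)}
scene {'K': array([[493.67663139,   0.        , 254.23226681],
       [  0.        , 493.67663139, 185.37800642],
       [  0.        ,   0.        ,   1.        ]]), 'eye': array([ 1.29457025, -0.96303683,  1.17490945]), 'attitude': array([-2.23707006, -0.71013617,  0.32677283])}
stand [([0.326, -0.445, 0.119], 0.91), ([0.558, -0.009, 0.063], 0.83), ([0.424, -0.037, 0.048], 0.71)]
stand_mouth [([0.424, -0.042, 0.056], 0.85), ([0.328, -0.44, 0.12], 0.8), ([0.559, -0.01, 0.065], 0.58)]
spice_box [([0.588, 0.36, 0.051], 0.58), ([0.45, 
[... 910 characters left out ...]
 0.274, 0.007], 0.72)]
set_square [([0.315, -0.238, 0.006], 0.96)]
timer [([0.787, 0.107, 0.065], 0.7)]
clip [([0.761, -0.064, 0.017], 0.64)]
pen_stand [([0.393, 0.532, 0.058], 0.85)]
{'K': array([[331.22012551,   0.        , 254.61046853],
       [  0.        , 331.22012551, 188.36760167],
       [  0.        ,   0.        ,   1.        ]]), 'T_tool_cam': array([[ 1.55071371e-04, -9.59267160e-01, -2.82500427e-01,
         7.22595662e-02],
       [ 9.99999988e-01,  1.49083266e-04,  4.26926347e-05,
        -5.28241770e-04],
       [ 1.16244391e-06, -2.82500430e-01,  9.59267172e-01,
        -1.43065327e-01],
       [ 0.00000000e+00,  0.00000000e+00,  0.00000000e+00,
         1.00000000e+00]])}
```

View pics/scene0.png

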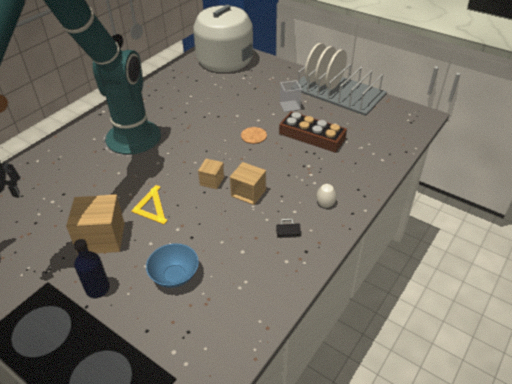

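View pics/top0.png

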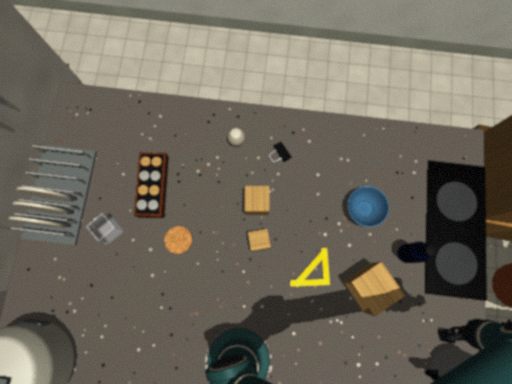

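The scene shows three bamboo boxes. The middle-sized one is at scene px (248,183) and top px (257,199). The spice box is at top px (151,185), the coaster is at (178,240), and the pen stand is beyond the box. I'll zoom in next.

```bash
cat > h.py <<'E'
from station import *
import cv2,numpy as np
from scipy.spatial.transform import Rotation as R
def cam(c):
    k=get_calibration(c)
    if c=="wrist":
        s=get_state();T=np.eye(4);T[:3,:3]=R.from_rotvec(s["ee_rot"]).as_matrix();T[:3,3]=s["position"]
        T=T@k["T_tool_cam"];return k["K"],T[:3,:3],T[:3,3]
    return k["K"],R.from_rotvec(k["attitude"]).as_matrix(),k["eye"]
def plane(c,uv,z):
    K,A,e=c;d=A@np.linalg.solve(K,[*uv,1]);return e+d*(z-e[2])/d[2]
def proj(c,p):
    K,A,e=c;q=K@(A.T@(np.asarray(p)-e));return q[:2]/q[2]
E
python3 - <<'E'
import cv2,numpy as np
a=cv2.imread("pics/scene0.png")[140:220,190:290];b=cv2.imread("pics/top0.png")[140:260,120:290]
a=cv2.resize(a,None,fx=5,fy=5,interpolation=2);b=cv2.resize(b,None,fx=3.4,fy=3.4,interpolation=2)[:400]
b=b[:, :]
o=np.zeros((600,800,3),np.uint8)
a=cv2.resize(a,(400,320));b=cv2.resize(b,(400,282))
o[:320,:400]=a;o[:282,400:]=b
cv2.imwrite("pics/z1.png",cv2.resize(o[:320],None,fx=1,fy=1))
E
```

```text
(no output)
```

View pics/z1.png

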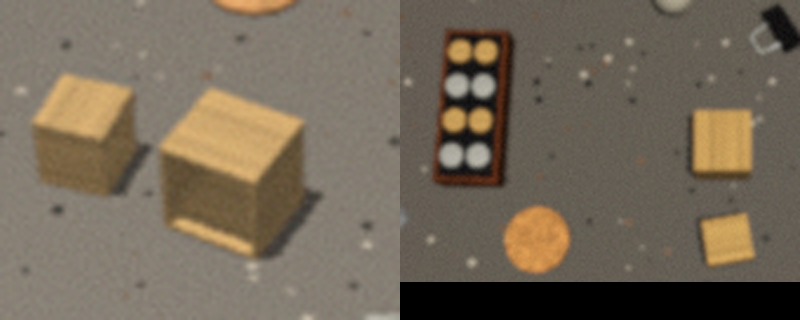

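The middle stand lies with its mouth facing -y (scene crop, the front-left opening). Its top wall is facing up. I'll move over it with the closing axis along y.

```bash
cat >> h.py <<'E'
def go(p,yaw_y=None):
    """shift (cm) in tool axes & turn needed to reach world p with tool y axis along heading yaw_y"""
    s=get_state();M=R.from_rotvec(s["ee_rot"]).as_matrix()
    d=M.T@(np.asarray(p)-s["position"])*100
    t=None
    if yaw_y is not None:
        w=M.T@[np.cos(yaw_y),np.sin(yaw_y),0];t=np.arctan2(-w[0],w[1]);t=(t+np.pi/2)%np.pi-np.pi/2
    print("shift",np.round(d,2),"turn",None if t is None else round(t,3),"toolx",M[:,0].round(3),"tooly",M[:,1].round(3))
E
python3 - <<'E'
from h import *
go([.215,-.614,.36]);go([.52,-.12,.36],np.pi/2)
print(get_state()["joint_positions"])
# corners of top faces
c=cam("top")
im=camera("top")
hsv=cv2.cvtColor(im,cv2.COLOR_RGB2HSV)
m=((hsv[...,0]>8)&(hsv[...,0]<28)&(hsv[...,1]>90)&(hsv[...,2]>140)).astype(np.uint8)
n,l,st,ce=cv2.connectedComponentsWithStats(m)
for i in range(1,n):
    if st[i,4]>200:
        r=cv2.minAreaRect(np.argwhere(l==i)[:,::-1].astype(np.float32))
        print(ce[i].round(1),st[i,4],[np.round(v,1) for v in r],[plane(c,p,.09)[:2].round(3).tolist() for p in cv2.boxPoints(r)])
E
```

```text
shift [ 1.000e-02  5.000e-02 -1.287e+01] turn None toolx [ 0.944  0.33  -0.   ] tooly [ 0.33  -0.944  0.   ]
shift [ 45.11 -36.5  -12.87] turn 0.337 toolx [ 0.944  0.33  -0.   ] tooly [ 0.33  -0.944  0.   ]
[ 1.19099111  0.46748094 -0.01159113  1.60263698  0.00600165  1.07141944
 -0.05631391]
[256.9 198. ] 622 [array([257. , 198.5]), array([25., 24.]), np.float64(90.0)] [[0.592, 0.048], [0.602, -0.037], [0.513, -0.047], [0.503, 0.036]]
[177.6 239.5] 620 [array([177.5, 239.5]), array([27., 27.]), np.float64(90.0)] [[0.418, 0.308], [0.429, 0.215], [0.338, 0.201], [0.327, 0.292]]
[259.  239.5] 386 [array([258.9, 239.5]), array([19.1, 20.4]), np.float64(80.5)] [[0.432, 0.019], [0.452, -0.048], [0.389, -0.066], [0.37, 0.001]]
[314.7 270.4] 272 [array([308.8, 267.3]), array([38.4, 40.3]), np.float64(85.6)] [[0.388, -0.124], [0.415, -0.259], [0.289, -0.279], [0.263, -0.146]]
[375.1 281.6] 979 [array([375. , 284.3]), array([31.6, 36.9]), np.float64(56.3)] [[0.308, -0.347], [0.388, -0.447], [0.309, -0.509], [0.231, -0.41]]
```

```bash
python3 -m crank '[[0,0,-6,0,0],[2,-2,-12,0,128],[7,-6,-13,0.05,255],[12,-10,-13,0.1,255],[17,-14,-13,0.15,255],[22,-18,-13,0.22,255],[26.5,-22,-13,0.22,255],[31,-26,-13,0.22,255]]'; python3 - <<'E'
from h import *
go([.56,-.13,.28],1.686)
E
```

```text
clock: 2.05
position: [0.4201, -0.2677, 0.3617]
ee_rot: [3.135, 0.183, 0.001]
wrist_force: [0.9, -0.6, -0.4]
width: -0.0
grasp_force: 0.0
shift [ 15.49 -12.05   8.17] turn 0.001 toolx [0.993 0.116 0.001] tooly [ 0.116 -0.993  0.001]
```

```bash
python3 -m crank '[[4,-3,0,0,255],[9,-7,2,0,255],[13,-10,5,0,255],[15.5,-12,8,0,255],[15.5,-12,8,0,255],[15.5,-12,8,0,255]]'; python3 - <<'E'
from h import *
c=cam("wrist");im=camera("wrist");cv2.imwrite("pics/w1.png",im[:,:,::-1])
for p in [(.557,-.042,.09),(.602,-.037,.09),(.513,-.047,.09),(.592,.048,.09),(.503,.036,.09),(.602,-.037,0),(.513,-.047,0)]: print(p,proj(c,p).round(0))
print(get_state()["position"])
E
```

```text
clock: 2.8
position: [0.5592, -0.1333, 0.2818]
ee_rot: [3.136, 0.182, 0.0]
wrist_force: [0.4, -0.1, -0.2]
width: 0.002
grasp_force: 0.0
(0.557, -0.042, 0.09) [166. 156.]
(0.602, -0.037, 0.09) [163. 110.]
(0.513, -0.047, 0.09) [169. 197.]
(0.592, 0.048, 0.09) [ 76. 110.]
(0.503, 0.036, 0.09) [ 91. 197.]
(0.602, -0.037, 0) [182. 106.]
(0.513, -0.047, 0) [186. 176.]
[ 0.55919321 -0.13378628  0.28225921]
```

View pics/w1.png

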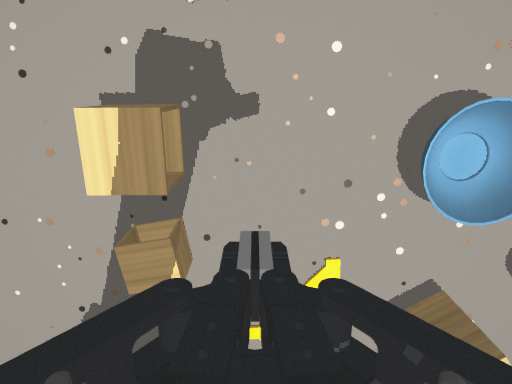

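The wrist view confirms it: the top wall's front lip runs (164,108)–(165,195) and the mouth is open to the right, within about 3 mm of the prediction. Now I'll descend in front of the mouth.

```bash
python3 -m crank '[[0.9,0,5,0,255],[0.9,0,11,0,255],[0.9,-1,17,0,255],[0.9,-2,21,0,255],[0.9,-3,24,0,255],[0.9,-4,25,0,255],[0.9,-5,25,0,255],[0.9,-6,25,0,255]]' 30; python3 -m crank '[[0,-0.5,0,0,255],[0,-1,0,0,255],[0,-1.3,0,0,255],[0,-1.6,-0.1,0,255],[0,-1.9,-0.4,0,255],[0,-2.2,-0.7,0,255],[0,-2.5,-1,0,255],[0,-2.5,-1,0,255]]'; python3 - <<'E'
from h import *
s=get_state();print(s["position"],s["wrist_force"])
camera("top")
print(nets.look_for("stand","top"))
c=cam("wrist");im=camera("wrist")
a=cv2.resize(camera("scene")[130:220,190:310],(480,360));o=np.hstack([cv2.resize(im,(480,360))[:,:320],a])
cv2.imwrite("pics/w2.png",o[:,:,::-1])
E
```

```text
clock: 3.85
position: [0.5626, -0.0721, 0.0332]
ee_rot: [3.135, 0.182, 0.005]
wrist_force: [0.6, -1.6, 1.2]
width: -0.002
grasp_force: 0.0
clock: 4.85
position: [0.5582, -0.0463, 0.0414]
ee_rot: [-3.136, -0.184, -0.0]
wrist_force: [0.6, -1.3, 0.5]
width: 0.001
grasp_force: 0.0
[ 0.55824672 -0.04630739  0.04142867] [ 0.62137133 -1.29879904  0.49184557]
[{'centre': [0.5368, 0.0365, 0.0931], 'conf': 0.91}, {'centre': [0.4147, -0.021, 0.0701], 'conf': 0.9}, {'centre': [0.2942, -0.4145, 0.1277], 'conf': 0.58}]
```

View pics/w2.png

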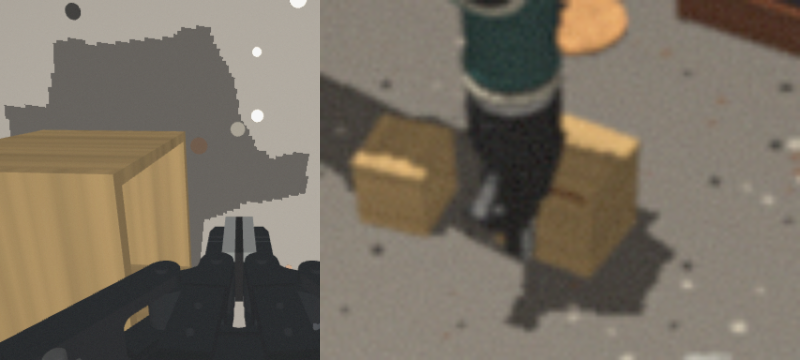

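```bash
cat >> h.py <<'E'
def corners(px,py,th,h=np.radians(-84.5)):
    """pivot edge centre (px,py), tilt th; returns dict of corners; u=mouth dir, w=side dir"""
    u=np.array([np.cos(h),np.sin(h),0]);w=np.array([-u[1],u[0],0]);Z=np.array([0,0,1.])
    zz=u*np.cos(th)+Z*np.sin(th);xx=u*np.sin(th)-Z*np.cos(th) # stand z, stand +x axis
    xx=-(-xx)
    o=np.array([px,py,0])
    d={}
    for n,(a,b) in dict(pivot=(0,0),lowlip=(0,.085),base_top=(.09,0),toplip=(.09,.085)).items():
        for sn,s in(("+",.045),("-",-.045)): d[n+sn]=o-xx*a+zz*b+w*s
    return d
E
python3 - <<'E'
from h import *
c=cam("wrist")
for th in (0,10,20):
  for dy in (0,.015,.03):
    print(th,dy,{k:proj(c,v).round(0).tolist() for k,v in corners(.5475,.042+dy,np.radians(th)).items()})
E
```

```text
0 0 {'pivot+': [96.0, 142.0], 'pivot-': [113.0, 284.0], 'lowlip+': [249.0, 145.0], 'lowlip-': [247.0, 286.0], 'base_top+': [-43.0, 187.0], 'base_top-': [13.0, 419.0], 'toplip+': [244.0, 193.0], 'toplip-': [241.0, 423.0]}
0 0.015 {'pivot+': [69.0, 139.0], 'pivot-': [89.0, 282.0], 'lowlip+': [222.0, 142.0], 'lowlip-': [223.0, 284.0], 'base_top+': [-95.0, 182.0], 'base_top-': [-28.0, 415.0], 'toplip+': [194.0, 187.0], 'toplip-': [201.0, 419.0]}
0 0.03 {'pivot+': [42.0, 136.0], 'pivot-': [65.0, 279.0], 'lowlip+': [195.0, 139.0], 'lowlip-': [200.0, 282.0], 'base_top+': [-147.0, 176.0], 'base_top-': [-69.0, 412.0], 'toplip+': [143.0, 182.0], 'toplip-': [161.0, 415.0]}
10 0 {'pivot+': [96.0, 142.0], 'pivot-': [113.0, 284.0], 'lowlip+': [246.0, 150.0], 'lowlip-': [244.0, 300.0], 'base_top+': [-91.0, 185.0], 'base_top-': [-26.0, 415.0], 'toplip+': [177.0, 207.0], 'toplip-': [189.0, 460.0]}
10 0.015 {'pivot+': [69.0, 139.0], 'pivot-': [89.0, 282.0], 'lowlip+': [217.0, 146.0], 'lowlip-': [219.0, 298.0], 'base_top+': [-143.0, 179.0], 'base_top-': [-66.0, 411.0], 'toplip+': [119.0, 201.0], 'topli
[... 219 characters left out ...]
 'toplip-': [99.0, 452.0]}
20 0 {'pivot+': [96.0, 142.0], 'pivot-': [113.0, 284.0], 'lowlip+': [237.0, 155.0], 'lowlip-': [236.0, 316.0], 'base_top+': [-127.0, 181.0], 'base_top-': [-56.0, 404.0], 'toplip+': [84.0, 221.0], 'toplip-': [121.0, 495.0]}
20 0.015 {'pivot+': [69.0, 139.0], 'pivot-': [89.0, 282.0], 'lowlip+': [206.0, 151.0], 'lowlip-': [209.0, 313.0], 'base_top+': [-177.0, 175.0], 'base_top-': [-96.0, 401.0], 'toplip+': [17.0, 213.0], 'toplip-': [71.0, 491.0]}
20 0.03 {'pivot+': [42.0, 136.0], 'pivot-': [65.0, 279.0], 'lowlip+': [174.0, 147.0], 'lowlip-': [182.0, 311.0], 'base_top+': [-227.0, 170.0], 'base_top-': [-136.0, 397.0], 'toplip+': [-50.0, 206.0], 'toplip-': [21.0, 487.0]}
```

The stand slid about 33 mm without tipping: toplip+ is at about (123,187) and lowlip+ at about (196,140), which fits zero tilt. The wide knuckles made the contact. I'll retry with only the finger ends on the lip, moving slowly and mostly upward.

```bash
python3 -m crank '[[0,1,0,0,255],[0,1.5,-1.3,0,255],[0,1,-2.6,0,255],[0,0,-2.8,0,255],[0,-0.8,-2.8,0,255],[0,-1.4,-2.8,0,255],[0,-1.4,-2.8,0,255]]'; python3 - <<'E'
from h import *
s=get_state();print(s["position"],s["wrist_force"])
E
python3 -m crank '[[0,-0.3,0,0,255],[0,-0.6,0,0,255],[0,-0.9,0,0,255],[0,-1.0,-0.3,0,255],[0,-1.1,-0.6,0,255],[0,-1.2,-0.9,0,255],[0,-1.3,-1.2,0,255],[0,-1.4,-1.5,0,255]]';  python3 - <<'E'
from h import *
s=get_state();print(s["position"],s["wrist_force"])
c=cam("wrist");im=camera("wrist")
cv2.imwrite("pics/w3.png",im[:,:,::-1])
for th in (0,10,20):
  for py in (.07,.085):
    print(th,py,{k:proj(c,v).round(0).tolist() for k,v in corners(.5475,py,np.radians(th)).items() if k in("lowlip+","toplip+","pivot+")})
E
```

```text
clock: 5.92
position: [0.5564, -0.032, 0.0689]
ee_rot: [-3.136, -0.186, 0.001]
wrist_force: [0.6, -0.3, -0.3]
width: 0.002
grasp_force: 0.0
[ 0.55635419 -0.03204323  0.06894284] [ 0.57070784 -0.29753204 -0.31959422]
clock: 6.92
position: [0.555, -0.019, 0.0845]
ee_rot: [3.136, 0.183, 0.0]
wrist_force: [0.3, -0.6, -0.1]
width: 0.001
grasp_force: 0.3
[ 0.55504739 -0.01902677  0.0845005 ] [ 0.32885874 -0.59765906 -0.11039302]
0 0.07 {'pivot+': [125.0, 128.0], 'lowlip+': [251.0, 131.0], 'toplip+': [248.0, 155.0]}
0 0.085 {'pivot+': [103.0, 125.0], 'lowlip+': [229.0, 128.0], 'toplip+': [212.0, 151.0]}
10 0.07 {'pivot+': [125.0, 128.0], 'lowlip+': [248.0, 133.0], 'toplip+': [203.0, 161.0]}
10 0.085 {'pivot+': [103.0, 125.0], 'lowlip+': [225.0, 131.0], 'toplip+': [164.0, 156.0]}
20 0.07 {'pivot+': [125.0, 128.0], 'lowlip+': [241.0, 136.0], 'toplip+': [145.0, 166.0]}
20 0.085 {'pivot+': [103.0, 125.0], 'lowlip+': [216.0, 133.0], 'toplip+': [102.0, 161.0]}
```

View pics/w3.png

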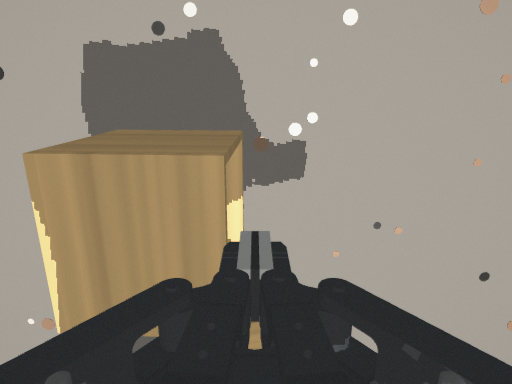

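```bash
python3 -m crank '[[0,1,0,0,255],[0,1.2,2,0,255],[0,1.2,3,0,255],[0,0.6,3,0,255],[0,0.2,3,0,255],[0,0,3,0,255],[0,-0.2,3,0,255],[0,-0.2,3,0,255]]'; 
python3 -m crank '[[0,-0.2,-0.1,0,255],[0,-0.4,-0.4,0,255],[0,-0.6,-0.7,0,255],[0,-0.8,-1.0,0,255]]';python3 -m crank '[[0,-0.2,-0.2,0,255],[0,-0.4,-0.5,0,255],[0,-0.6,-0.8,0,255],[0,-0.8,-1.1,0,255]]';  python3 - <<'E'
from h import *
c=cam("wrist");im=camera("wrist")
cv2.imwrite("pics/w4.png",im[100:220,:320,::-1])
for th in (0,10,20):
  for py in (.08,.095):
    print(th,py,{k:proj(c,v).round(0).tolist() for k,v in corners(.5475,py,np.radians(th)).items() if k in("lowlip+","toplip+","pivot+")})
E
```

```text
clock: 7.98
position: [0.555, -0.0169, 0.0545]
ee_rot: [3.136, 0.184, 0.001]
wrist_force: [0.4, -2.1, 0.3]
width: 0.002
grasp_force: 0.6
clock: 8.48
position: [0.5538, -0.0087, 0.0644]
ee_rot: [-3.136, -0.184, 0.0]
wrist_force: [-0.7, -1.0, 0.1]
width: -0.002
grasp_force: 0.2
clock: 8.98
position: [0.5529, -0.001, 0.0755]
ee_rot: [3.136, 0.183, -0.0]
wrist_force: [1.0, 0.1, -0.5]
width: 0.001
grasp_force: 0.2
0 0.08 {'pivot+': [133.0, 128.0], 'lowlip+': [263.0, 130.0], 'toplip+': [268.0, 157.0]}
0 0.095 {'pivot+': [110.0, 125.0], 'lowlip+': [240.0, 128.0], 'toplip+': [230.0, 152.0]}
10 0.08 {'pivot+': [133.0, 128.0], 'lowlip+': [261.0, 133.0], 'toplip+': [222.0, 163.0]}
10 0.095 {'pivot+': [110.0, 125.0], 'lowlip+': [237.0, 130.0], 'toplip+': [180.0, 158.0]}
20 0.08 {'pivot+': [133.0, 128.0], 'lowlip+': [255.0, 136.0], 'toplip+': [161.0, 168.0]}
20 0.095 {'pivot+': [110.0, 125.0], 'lowlip+': [229.0, 133.0], 'toplip+': [114.0, 163.0]}
```

View pics/w4.png

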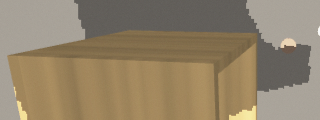

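It is tipping: the corners fit a tilt of about 10° with the pivot at y≈0.083. I'll continue along the arc.

```bash
python3 -m crank '[[0,-0.2,-0.2,0,255],[0,-0.5,-0.4,0,255],[0,-0.7,-0.5,0,255],[0,-0.9,-0.6,0,255],[0,-1.1,-0.7,0,255],[0,-1.3,-0.8,0,255],[0,-1.5,-0.9,0,255],[0,-1.7,-1.0,0,255]]';  python3 - <<'E'
from h import *
c=cam("wrist");im=camera("wrist")
cv2.imwrite("pics/w5.png",im[:,:,::-1])
g=cv2.cvtColor(im,cv2.COLOR_RGB2HSV)
m=((g[...,0]>8)&(g[...,0]<28)&(g[...,1]>90)).astype(np.uint8)
m[250:]=0
k,_=cv2.findContours(m,0,2);k=max(k,key=cv2.contourArea)
print(cv2.approxPolyDP(k,4,True)[:,0].tolist())
for th in (10,15,20,25):
  for py in (.08,.09):
    print(th,py,{k:proj(c,v).round(0).tolist() for k,v in corners(.5475,py,np.radians(th)).items() if k in("lowlip+","toplip+","pivot+","base_top+")})
E
```

```text
clock: 10.02
position: [0.5509, 0.0159, 0.0853]
ee_rot: [3.136, 0.183, -0.0]
wrist_force: [0.5, -0.1, 0.4]
width: 0.0
grasp_force: 0.2
[[37, 150], [55, 249], [222, 249], [228, 241], [238, 241], [241, 230], [269, 230], [271, 241], [276, 241], [279, 134], [157, 129]]
10 0.08 {'pivot+': [163.0, 126.0], 'lowlip+': [288.0, 131.0], 'base_top+': [70.0, 147.0], 'toplip+': [269.0, 158.0]}
10 0.09 {'pivot+': [148.0, 124.0], 'lowlip+': [272.0, 129.0], 'base_top+': [46.0, 144.0], 'toplip+': [243.0, 154.0]}
15 0.08 {'pivot+': [163.0, 126.0], 'lowlip+': [286.0, 133.0], 'base_top+': [54.0, 146.0], 'toplip+': [244.0, 160.0]}
15 0.09 {'pivot+': [148.0, 124.0], 'lowlip+': [270.0, 131.0], 'base_top+': [31.0, 143.0], 'toplip+': [217.0, 157.0]}
20 0.08 {'pivot+': [163.0, 126.0], 'lowlip+': [284.0, 134.0], 'base_top+': [40.0, 144.0], 'toplip+': [216.0, 162.0]}
20 0.09 {'pivot+': [148.0, 124.0], 'lowlip+': [267.0, 132.0], 'base_top+': [17.0, 142.0], 'toplip+': [188.0, 159.0]}
25 0.08 {'pivot+': [163.0, 126.0], 'lowlip+': [280.0, 135.0], 'base_top+': [28.0, 143.0], 'toplip+': [186.0, 164.0]}
25 0.09 {'pivot+': [148.0, 124.0], 'lowlip+': [262.0, 133.0], 'base_top+': [5.0, 140.0], 'toplip+': [156.0, 160.0]}
```

Silhouette corners (279,134), (157,129) and (37,150) give a tilt of about 18° with the pivot holding near y=0.083. I'll continue.

```bash
cat >> h.py <<'E'
from scipy.optimize import least_squares
def track():
    c=cam("wrist");im=camera("wrist")
    g=cv2.cvtColor(im,cv2.COLOR_RGB2HSV)
    m=((g[...,0]>8)&(g[...,0]<28)&(g[...,1]>90)).astype(np.uint8);m[250:]=0
    k,_=cv2.findContours(m,0,2);k=max(k,key=cv2.contourArea)
    P=cv2.approxPolyDP(k,4,True)[:,0];P=P[P[:,1]<200];print(P.tolist())
    def f(v):
        d=corners(*v);r=[]
        for n in("pivot+","lowlip+","base_top+"):
            q=proj(c,d[n]);e=P-q;r+=list(e[np.argmin((e**2).sum(1))])
        return r
    best=min((least_squares(f,[.5475,.083,np.radians(t)]) for t in range(0,95,10)),key=lambda s:s.cost)
    print("px,py",best.x[:2].round(4),"th",np.degrees(best.x[2]).round(1),"res",np.round(best.fun,1))
    return im
E
python3 -m crank '[[0,-0.2,-0.1,0,255],[0,-0.5,-0.2,0,255],[0,-0.7,-0.2,0,255],[0,-0.9,-0.2,0,255],[0,-1.1,-0.2,0,255],[0,-1.3,-0.2,0,255],[0,-1.5,-0.2,0,255],[0,-1.5,-0.2,0,255]]';  python3 - <<'E'
from h import *
track()
E
```

```text
clock: 11.08
position: [0.5492, 0.0309, 0.0872]
ee_rot: [-3.136, -0.184, 0.0]
wrist_force: [-1.0, -0.4, -0.6]
width: -0.002
grasp_force: 0.0
[[55, 147], [298, 136], [182, 128]]
px,py [0.5456 0.0831] th 26.2 res [ 1.1 -0.1 -0.6 -1.9 -0.2  1.5]
```

```bash
python3 -m crank '[[0,0.1,0.3,0,255],[0,0.3,0.7,0,255],[0,0.5,1.1,0,255],[0,0.7,1.5,0,255],[0,0.9,1.9,0,255],[0,1.1,2.2,0,255],[0,1.3,2.5,0,255],[0,1.4,2.6,0,255]]';  python3 - <<'E'
from h import *
track()
E
```

```text
clock: 12.12
position: [0.5518, 0.0148, 0.0619]
ee_rot: [3.135, 0.18, 0.003]
wrist_force: [0.6, -2.1, 3.4]
width: 0.004
grasp_force: 2.0
[[0, 154], [249, 136], [113, 131]]
px,py [0.5462 0.1035] th 1.6 res [ 1.   1.7 -1.6  3.6  0.3 -3.2]
```

```bash
python3 - <<'E'
from h import *
c=cam("wrist");im=camera("wrist");cv2.imwrite("pics/w5.png",im[:,:,::-1])
for th in (0,10,20,30,40):
  for py in (.083,.095):
    print(th,py,{k:proj(c,v).round(0).tolist() for k,v in corners(.5456,py,np.radians(th)).items() if k in("lowlip+","toplip+","pivot+","base_top+","lowlip-")})
E
```

```text
0 0.083 {'pivot+': [146.0, 133.0], 'lowlip+': [285.0, 136.0], 'lowlip-': [279.0, 267.0], 'base_top+': [66.0, 165.0], 'toplip+': [307.0, 169.0]}
0 0.095 {'pivot+': [127.0, 131.0], 'lowlip+': [265.0, 134.0], 'lowlip-': [262.0, 265.0], 'base_top+': [32.0, 161.0], 'toplip+': [273.0, 165.0]}
10 0.083 {'pivot+': [146.0, 133.0], 'lowlip+': [285.0, 139.0], 'lowlip-': [278.0, 278.0], 'base_top+': [24.0, 163.0], 'toplip+': [260.0, 178.0]}
10 0.095 {'pivot+': [127.0, 131.0], 'lowlip+': [264.0, 137.0], 'lowlip-': [260.0, 276.0], 'base_top+': [-10.0, 159.0], 'toplip+': [222.0, 174.0]}
20 0.083 {'pivot+': [146.0, 133.0], 'lowlip+': [280.0, 143.0], 'lowlip-': [274.0, 291.0], 'base_top+': [-10.0, 160.0], 'toplip+': [194.0, 186.0]}
20 0.095 {'pivot+': [127.0, 131.0], 'lowlip+': [257.0, 140.0], 'lowlip-': [254.0, 289.0], 'base_top+': [-43.0, 156.0], 'toplip+': [152.0, 181.0]}
30 0.083 {'pivot+': [146.0, 133.0], 'lowlip+': [269.0, 147.0], 'lowlip-': [264.0, 304.0], 'base_top+': [-33.0, 156.0], 'toplip+': [112.0, 191.0]}
30 0.095 {'pivot+': [127.0, 131.0], 'lowlip+': [245.0, 144.0], 'lowlip-': [243.0, 302.0], 'base_top+': [-65.0, 152.0], 'toplip+': [66.0, 186.0]}
40 0.083 {'pivot+': [146.0, 133.0], 'lowlip+': [252.0, 151.0], 'lowlip-': [249.0, 318.0], 'base_top+': [-47.0, 151.0], 'toplip+': [23.0, 193.0]}
40 0.095 {'pivot+': [127.0, 131.0], 'lowlip+': [225.0, 148.0], 'lowlip-': [226.0, 316.0], 'base_top+': [-76.0, 148.0], 'toplip+': [-25.0, 188.0]}
```

View pics/w5.png

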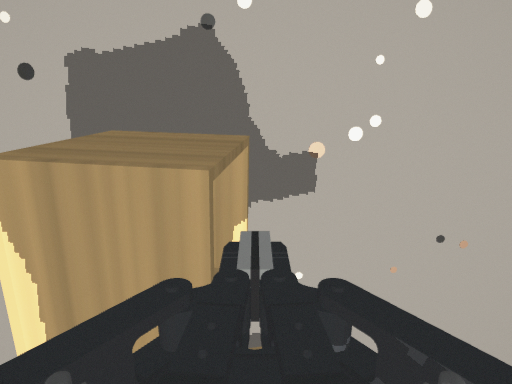

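The low position pressed the lip down (fz 3.4 N). The stand slid to pivot y≈0.105 and sank back to about 8°: toplip+ (210,168), lowlip+ (249,136). I'll ease it down, then build a silhouette tracker that works for any camera and check joint room for a turned tool.

```bash
cat >> h.py <<'E'
def hull(c,P):
    m=np.zeros((384,512),np.uint8)
    cv2.fillConvexPoly(m,cv2.convexHull(np.array([proj(c,p) for p in P]).round().astype(np.int32)),1);return m
DEC=[(.411+.033*a+.0*b,-.024+.033*b,z) for a in(-1.3,1.3) for b in(-1.3,1.3) for z in(0,.07)]
def fit(cams=("wrist","scene"),x0=(.5456,.105,0.,-84.5),ths=range(0,100,10)):
    D=[]
    for n in cams:
        c=cam(n);im=camera(n);g=cv2.cvtColor(im,cv2.COLOR_RGB2HSV)
        m=((g[...,0]>7)&(g[...,0]<30)&(g[...,1]>75)&(g[...,2]>50))
        rob=(g[...,2]<75)|((g[...,0]>70)&(g[...,0]<110)&(g[...,1]>80))
        ok=~cv2.dilate(rob.astype(np.uint8),np.ones((5,5))).astype(bool)
        ok&=~hull(c,DEC).astype(bool)
        roi=hull(c,[(.5+a,.0+b,z) for a in(-.03,.14) for b in(-.07,.33) for z in(0,.13)]).astype(bool)
        if n!="wrist": ok&=roi
        D.append((c,m,ok))
    def cost(v):
        P=list(corners(v[0],v[1],np.radians(v[2]),np.radians(v[3])).values());k=0
        for c,m,ok in D:
            h=hull(c,P).astype(bool);k+=((h!=m)&ok).sum()/max(1,((h|m)&ok).sum())
        return k
    from scipy.optimize import minimize
    S=[]
    for t in ths:
        a=np.array([x0[0],x0[1],t,x0[3]])
        s=np.array([a]+[a+d for d in np.diag([.01,.02,8,4])])
        S.append(minimize(cost,a,method="Nelder-Mead",options=dict(initial_simplex=s,maxiter=150)))
    S.sort(key=lambda r:r.fun)
    for r in S[:2]: print("px,py,th,head",r.x.round(4),"cost",round(r.fun,3))
    return S[0].x
E
python3 -m crank '[[0,0.2,0,0,255],[0,0.4,0,0,255],[0,0.6,0,0,255],[0,0.9,0,0,255],[0,1.2,0,0,255],[0,1.5,0,0,255],[0,1.9,0,0,255],[0,2.3,0,0,255]]'; python3 -m crank '[[0,0.4,0,0,255],[0,0.8,0,0,255],[0,1.2,0,0,255],[0,1.6,0,0,255],[0,3,-0.5,0,255],[0,4,-3,0,255]]'
python3 - <<'E'
from h import *
print(get_state()["joint_positions"].round(2))
fit(ths=(0,8,20)); fit(("scene",),ths=(0,10))
E
```

```text
clock: 13.22
position: [0.5536, -0.0064, 0.0613]
ee_rot: [3.136, 0.183, 0.0]
wrist_force: [0.0, 0.3, -0.4]
width: -0.002
grasp_force: 0.0
clock: 13.98
position: [0.5571, -0.0473, 0.0905]
ee_rot: [3.136, 0.182, -0.005]
wrist_force: [0.1, 0.4, 1.5]
width: 0.001
grasp_force: 0.0
[ 0.27  0.53 -0.31  1.91  0.23  0.74 -1.63]
px,py,th,head [ 5.43900e-01  1.06100e-01 -6.96000e-02 -8.43566e+01] cost 0.255
px,py,th,head [  0.5432   0.1055   1.2294 -82.1744] cost 0.267
px,py,th,head [  0.5467   0.0916  10.4596 -81.8363] cost 0.235
px,py,th,head [  0.5407   0.1072  -1.4589 -81.3705] cost 0.237
```

The stand is flat again with the pivot at (0.544, 0.106). Now I'll turn the tool so the finger flanks push: one finger leads, and the other trails inside the mouth as a brake. I'll open it about 20 mm.

```bash
python3 -m crank '[[0.5,0,0,-0.18,195],[0.5,0,0,-0.36,195],[0.5,0,0,-0.54,195],[0.5,0,0,-0.72,195],[0.5,0,0,-0.9,195],[0.5,0,1,-1.08,195],[0.5,0,3,-1.13,195],[0.5,0,3.8,-1.13,195]]'; python3 - <<'E'
from h import *
print(get_state()["joint_positions"].round(2))
go([.559,-.010,.052],np.radians(-18.4)); go([.559,.012,.065])
print(get_state()["width"])
E
```

```text
clock: 15.12
position: [0.5618, -0.0454, 0.0511]
ee_rot: [-2.551, -1.83, 0.004]
wrist_force: [0.4, 0.6, -0.2]
width: 0.234
grasp_force: 0.0
[ 0.44  0.65 -0.54  1.9   0.49  0.73 -0.71]
shift [ 3.26 -1.39 -0.09] turn -0.005 toolx [ 0.32   0.947 -0.001] tooly [ 0.947 -0.32  -0.003]
shift [ 5.34 -2.1  -1.39] turn None toolx [ 0.32   0.947 -0.001] tooly [ 0.947 -0.32  -0.003]
0.23445166884419003
```

```bash
python3 -m crank '[[1,-0.45,0,0,195],[2,-0.9,0,0,195],[2.8,-1.25,0,0,195],[3.3,-1.5,0,0,195],[3.6,-1.6,0,0,195],[3.8,-1.7,0,0,195],[3.9,-1.75,0,0,195],[3.9,-1.75,0,0,195]]'; python3 -m crank '[[0.2,-0.1,-0.2,0,195],[0.4,-0.2,-0.5,0,195],[0.6,-0.3,-0.8,0,195],[0.8,-0.4,-1.1,0,195],[1.0,-0.5,-1.4,0,195],[1.2,-0.6,-1.7,0,195]]'; python3 - <<'E'
from h import *
x=fit(x0=(.544,.106,0,-84.4),ths=(0,10,20)); fit(("wrist",),x0=(.544,.106,0,-84.4),ths=(0,10,20))
E
```

```text
clock: 16.12
position: [0.559, -0.0029, 0.0532]
ee_rot: [2.551, 1.834, -0.0]
wrist_force: [-0.9, 0.6, -0.5]
width: 0.232
grasp_force: 0.0
clock: 16.88
position: [0.5571, 0.0107, 0.0705]
ee_rot: [2.551, 1.834, -0.0]
wrist_force: [0.3, -0.6, 0.8]
width: 0.235
grasp_force: 0.2
px,py,th,head [  0.5449   0.1002   8.3297 -82.154 ] cost 0.201
px,py,th,head [  0.544    0.1094   2.1471 -83.2573] cost 0.206
px,py,th,head [  0.5453   0.1068   3.5285 -85.0944] cost 0.011
px,py,th,head [  0.5455   0.1007   7.9303 -82.3539] cost 0.035
```

The wrist tracker fits well: tilt 3.5°, cost 0.011. I'll keep going.

```bash
python3 -m crank '[[0.2,-0.1,-0.1,0,195],[0.45,-0.2,-0.3,0,195],[0.65,-0.3,-0.5,0,195],[0.9,-0.4,-0.7,0,195],[1.1,-0.5,-0.85,0,195],[1.35,-0.6,-1.0,0,195],[1.6,-0.7,-1.1,0,195],[1.8,-0.8,-1.2,0,195]]'; python3 - <<'E'
from h import *
fit(("wrist",),x0=(.545,.107,0,-85),ths=(5,15,25))
E
```

```text
clock: 18.02
position: [0.5552, 0.0304, 0.0823]
ee_rot: [-2.55, -1.834, 0.0]
wrist_force: [1.2, -0.9, 0.7]
width: 0.235
grasp_force: 0.3
px,py,th,head [  0.5451   0.1054  15.7759 -84.7321] cost 0.014
px,py,th,head [  0.5449   0.1068  14.7586 -84.9363] cost 0.015
```

```bash
python3 -m crank '[[0.25,-0.1,-0.1,0,195],[0.5,-0.2,-0.2,0,195],[0.75,-0.35,-0.3,0,195],[1.0,-0.45,-0.4,0,195],[1.25,-0.55,-0.5,0,195],[1.5,-0.65,-0.5,0,195],[1.75,-0.8,-0.5,0,195],[2.0,-0.9,-0.5,0,195]]'; python3 - <<'E'
from h import *
fit(("wrist",),x0=(.545,.106,0,-85),ths=(15,25,35))
E
```

```text
clock: 19.08
position: [0.553, 0.0523, 0.0872]
ee_rot: [-2.551, -1.834, 0.0]
wrist_force: [0.3, -0.2, 0.3]
width: 0.232
grasp_force: 0.1
px,py,th,head [  0.5453   0.1051  27.4721 -84.7288] cost 0.015
px,py,th,head [  0.5451   0.1051  27.3004 -84.4956] cost 0.019
```

```bash
python3 -m crank '[[0.25,-0.1,0,0,195],[0.5,-0.2,0,0,195],[0.7,-0.3,0,0,195],[0.7,-0.3,0.3,0,195],[0.7,-0.3,0.6,0,195],[0.7,-0.3,0.9,0,195],[0.7,-0.3,1.2,0,195]]'; python3 - <<'E'
from h import *
fit(("wrist",),x0=(.545,.106,0,-85),ths=(25,35))
E
```

```text
clock: 20.0
position: [0.5526, 0.0591, 0.0757]
ee_rot: [2.55, 1.833, -0.001]
wrist_force: [-3.8, -5.1, 21.3]
width: 0.235
grasp_force: 0.0
px,py,th,head [  0.5451   0.106   31.856  -84.9391] cost 0.016
px,py,th,head [  0.5452   0.1057  32.0007 -85.029 ] cost 0.016
```

The knuckle again reached the lip at about 46 mm engagement (fz 21 N), so the brake has to come from outside. The plan is to keep the lead finger on the lip, open up, and swing the other finger around the stand's end so it stands beyond the top wall. Then the two fingers straddle that wall. First I'll relieve the contact, then plan the swing.

```bash
cat >> h.py <<'E'
def plan(seq,px,py,hd,lat=-.008,ex=(.010,.006)):
    """seq of (tilt deg, turn from now rad, opening m, TCP z): rows keeping lead finger (-tool y side) on top lip"""
    s=get_state();M0=R.from_rotvec(s["ee_rot"]).as_matrix();p0=s["position"]
    h=np.radians(hd);u=np.array([-np.cos(h),-np.sin(h),0]);w=np.array([u[1],-u[0],0])
    for t,turn,o,z in seq:
        a=np.radians(t);M=M0@R.from_rotvec([0,0,turn]).as_matrix();tx,ty=M[:,0],M[:,1]
        e=ex[0]*abs(tx@u)+ex[1]*abs(ty@u)
        L=np.array([px,py,0])+u*(-.085*np.cos(a)+.09*np.sin(a)-e)+w*lat
        q=L+ty*(o/2+.00725);q[2]=z
        print([round(float(x),1) for x in M0.T@(q-p0)*100],turn,round(255*(1-o/.085)),q.round(3))
E
python3 -m crank '[[0,0,-0.4,0,195],[-0.1,0.05,-0.8,0,195],[-0.2,0.1,-0.8,0,195],[-0.3,0.15,-0.8,0,195]]'; python3 - <<'E'
from h import *
x=fit(("wrist",),x0=(.545,.106,0,-85),ths=(25,35))
plan([(30,0,.02,.083),(30,.15,.02,.083),(30,.3,.02,.083),(30,.45,.02,.083),(30,.45,.04,.080),(30,.45,.06,.077),(30,.45,.085,.073)],x[0],x[1],x[3])
E
```

```text
clock: 20.55
position: [0.5529, 0.0561, 0.0831]
ee_rot: [-2.551, -1.834, 0.0]
wrist_force: [-0.4, -0.3, 0.9]
width: 0.231
grasp_force: 0.1
px,py,th,head [  0.5451   0.1057  28.777  -84.8486] cost 0.015
px,py,th,head [  0.545    0.1053  28.891  -84.8106] cost 0.018
[0.5, 0.3, 0.0] 0 195 [0.557 0.059 0.083]
[0.2, 0.3, 0.0] 0.15 195 [0.556 0.057 0.083]
[-0.0, 0.2, 0.0] 0.3 195 [0.555 0.055 0.083]
[-0.2, 0.1, 0.0] 0.45 195 [0.553 0.053 0.083]
[-0.7, 1.0, 0.3] 0.45 135 [0.56  0.046 0.08 ]
[-1.1, 1.9, 0.6] 0.45 75 [0.567 0.039 0.077]
[-1.6, 3.0, 1.0] 0.45 0 [0.576 0.031 0.073]
```

```bash
python3 -m crank '[[-0.15,0,0,0.1,195],[-0.3,0,0,0.2,195],[-0.4,0.5,0.1,0.2,165],[-0.4,0.5,0.1,0.2,165],[-0.5,1.0,0.2,0.2,135],[-0.5,1.0,0.2,0.2,135],[-0.6,1.5,0.3,0.2,105],[-0.6,1.5,0.3,0.2,105]]'; python3 - <<'E'
from h import *
x=fit(("wrist",),x0=(.545,.106,0,-85),ths=(15,25,35))
o=get_state()["width"]*.085
plan([(29,0,o,.080),(29,0,.06,.077),(29,0,.085,.073)],x[0],x[1],x[3],lat=-.012)
E
```

```text
clock: 21.6
position: [0.5656, 0.0454, 0.0802]
ee_rot: [2.721, 1.57, 0.0]
wrist_force: [0.0, 0.2, 0.1]
width: 0.588
grasp_force: 0.0
px,py,th,head [  0.545    0.1055  29.1869 -84.8425] cost 0.011
px,py,th,head [  0.5449   0.1055  29.0372 -84.8284] cost 0.011
[0.0, -0.1, 0.0] 0 107 [0.565 0.046 0.08 ]
[0.0, 0.4, 0.3] 0 75 [0.569 0.044 0.077]
[0.0, 1.7, 0.7] 0 0 [0.58  0.037 0.073]
```

```bash
python3 -m crank '[[0,0.3,0.1,0,85],[0,0.5,0.2,0,75],[0,0.8,0.3,0,55],[0,1.0,0.4,0,45],[0,1.3,0.5,0,25],[0,1.5,0.6,0,10],[0,1.7,0.7,0,0],[0,1.7,0.7,0,0]]'; python3 - <<'E'
from h import *
x=fit(("wrist",),x0=(.545,.106,0,-85),ths=(25,35))
o=get_state()["width"]*.085;print(get_state()["joint_positions"].round(2))
plan([(29,-.14*i,o,.073) for i in range(9)],x[0],x[1],x[3],lat=-.012)
E
```

```text
clock: 22.65
position: [0.58, 0.0371, 0.0731]
ee_rot: [-2.721, -1.57, 0.0]
wrist_force: [0.1, 0.2, -0.1]
width: 1.001
grasp_force: 0.0
px,py,th,head [  0.5449   0.1055  29.3805 -84.8024] cost 0.01
px,py,th,head [  0.5447   0.106   28.9439 -84.9298] cost 0.011
[ 0.27  0.63 -0.51  1.86  0.43  0.77 -1.  ]
[0.0, -0.0, 0.0] -0.0 0 [0.58  0.037 0.073]
[0.7, -0.1, 0.0] -0.14 0 [0.583 0.044 0.073]
[1.4, -0.2, 0.0] -0.28 0 [0.585 0.05  0.073]
[2.1, -0.5, 0.0] -0.42000000000000004 0 [0.586 0.058 0.073]
[2.8, -0.8, 0.0] -0.56 0 [0.586 0.065 0.073]
[3.3, -1.2, 0.0] -0.7000000000000001 0 [0.586 0.072 0.073]
[3.8, -1.7, 0.0] -0.8400000000000001 0 [0.584 0.078 0.073]
[4.2, -2.2, 0.0] -0.9800000000000001 0 [0.582 0.084 0.073]
[4.5, -2.8, 0.0] -1.12 0 [0.578 0.09  0.073]
```

```bash
python3 -m crank '[[0.7,-0.1,0,-0.14,0],[1.4,-0.2,0,-0.28,0],[2.1,-0.5,0,-0.42,0],[2.8,-0.8,0,-0.56,0],[3.3,-1.2,0,-0.7,0],[3.8,-1.7,0,-0.84,0],[4.2,-2.2,0,-0.98,0],[4.5,-2.8,0,-1.12,0]]'; python3 - <<'E'
from h import *
x=fit(("wrist",),x0=(.545,.106,0,-85),ths=(20,30,35))
o=get_state()["width"]*.085;print(get_state()["joint_positions"].round(2))
plan([(29,t,o,.073) for t in (0,-.14,-.28,-.42,-.56,-.7,-.84,-.98,-1.07)],x[0],x[1],x[3],lat=-.012)
E
```

```text
clock: 23.7
position: [0.5782, 0.0905, 0.0733]
ee_rot: [1.465, 2.779, 0.0]
wrist_force: [1.3, -0.5, -0.0]
width: 0.999
grasp_force: 0.0
px,py,th,head [  0.545    0.1052  31.2198 -84.6551] cost 0.018
px,py,th,head [  0.5457   0.0988  35.3085 -82.7808] cost 0.047
[ 0.36  0.72 -0.77  1.84  0.66  0.86 -0.14]
[-0.1, -0.0, 0.0] 0 0 [0.578 0.09  0.073]
[0.6, -0.1, 0.0] -0.14 0 [0.574 0.096 0.073]
[1.3, -0.2, 0.0] -0.28 0 [0.568 0.101 0.073]
[2.0, -0.4, 0.0] -0.42 0 [0.563 0.105 0.073]
[2.7, -0.7, 0.0] -0.56 0 [0.556 0.109 0.073]
[3.3, -1.1, 0.0] -0.7 0 [0.55  0.112 0.073]
[3.9, -1.5, 0.0] -0.84 0 [0.543 0.115 0.073]
[4.4, -2.0, 0.0] -0.98 0 [0.536 0.117 0.073]
[4.7, -2.3, 0.0] -1.07 0 [0.531 0.117 0.073]
```

```bash
python3 -m crank '[[0.4,-0.2,0,-0.14,0],[1.1,-0.3,0,-0.28,0],[1.8,-0.5,0,-0.42,0],[2.5,-0.8,0,-0.56,0],[3.1,-1.2,0,-0.7,0],[3.7,-1.6,0,-0.84,0],[4.2,-2.1,0,-0.98,0],[4.5,-2.4,0,-1.07,0]]'; python3 - <<'E'
from h import *
x=fit(("wrist","scene"),x0=(.545,.106,0,-85),ths=(20,30,35))
s=get_state();print(s["joint_positions"].round(2))
plan([(30,0,.085,.073),(34,0,.06,.075)],x[0],x[1],x[3],lat=-.012)
im=camera("wrist");sc=camera("scene")[110:230,190:320]
o=np.hstack([cv2.resize(im,(448,336)),cv2.resize(sc,(352,336))]);cv2.imwrite("pics/w6.png",o[:,:,::-1])
E
```

```text
clock: 24.75
position: [0.5331, 0.1144, 0.0734]
ee_rot: [-0.152, 3.137, 0.001]
wrist_force: [0.7, 0.6, -0.3]
width: 1.003
grasp_force: 0.6
px,py,th,head [  0.5222   0.1228  16.2969 -75.616 ] cost 0.446
px,py,th,head [  0.528    0.1108  30.1989 -79.5987] cost 0.475
[ 0.47  0.79 -1.01  1.92  0.85  0.93  0.7 ]
[1.6, 2.2, 0.0] 0 0 [0.515 0.134 0.073]
[1.7, 1.7, -0.2] 0 75 [0.514 0.13  0.075]
```

View pics/w6.png

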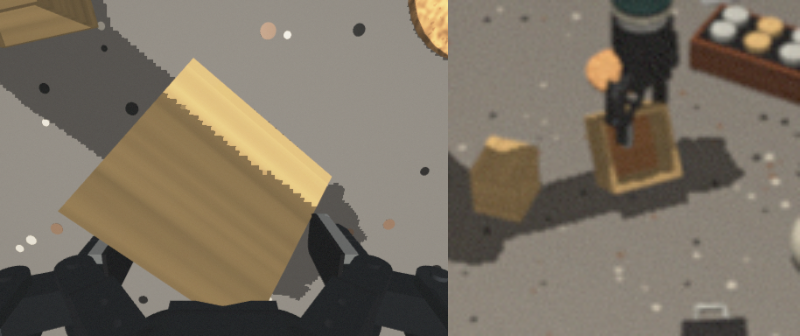

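The picture shows the stand still tilted and between the fingers. It has yawed about 40° during the swing, with wrist corners at (193,58), (331,178) and (58,210). I'll refit with free heading.

```bash
python3 - <<'E'
from h import *
for hd in (-50,-35):
    print(hd);x=fit(("wrist",),x0=(.545,.106,0,hd),ths=(10,25,35))
E
```

```text
-50
px,py,th,head [  0.526    0.099   38.9575 -34.2744] cost 0.06
px,py,th,head [  0.4981   0.1181  15.2505 -35.961 ] cost 0.083
-35
px,py,th,head [  0.5186   0.1036  32.365  -34.5394] cost 0.051
px,py,th,head [  0.5262   0.0988  38.67   -33.5385] cost 0.063
```

B pushed the side wall and yawed the stand: pivot about (0.519, 0.104), heading about -34.5°, tilt about 32°. I'll raise the tips so B clears the corner, ease the tilt back a little, and plan the rest of the swing.

```bash
python3 -m crank '[[-0.2,0,-0.2,0,0],[-0.4,-0.1,-0.5,0,0],[-0.6,-0.1,-0.9,0,0],[-0.6,-0.1,-1.3,0,0]]'; python3 - <<'E'
from h import *
x=fit(("wrist",),x0=(.519,.104,0,-35),ths=(20,28,35))
h=np.radians(x[3]);u=np.array([-np.cos(h),-np.sin(h)]);w=np.array([u[1],-u[0]])
s=get_state();ty=R.from_rotvec(s["ee_rot"]).as_matrix()[:2,1]
for k in(-1,1):
    d=s["position"][:2]+k*.04975*ty-x[:2];print(k,"s,lat",(d@u).round(4),(d@w).round(4))
print(s["joint_positions"].round(2))
plan([(29,t,.085,.087) for t in (0,-.14,-.28,-.42,-.56,-.7,-.84,-.88)],x[0],x[1],x[3],lat=-.018)
E
```

```text
clock: 25.55
position: [0.5394, 0.1136, 0.0866]
ee_rot: [-0.149, 3.138, -0.0]
wrist_force: [0.2, 0.1, -0.2]
width: 0.995
grasp_force: 0.0
px,py,th,head [  0.519    0.1039  30.1881 -34.0216] cost 0.066
px,py,th,head [  0.5238   0.1005  34.3314 -34.1341] cost 0.073
-1 s,lat -0.0432 -0.0187
1 s,lat 0.0201 0.0581
[ 0.48  0.78 -1.02  1.9   0.83  0.95  0.72]
[0.0, 0.1, 0.0] 0 0 [0.539 0.115 0.087]
[0.7, 0.1, 0.0] -0.14 0 [0.532 0.114 0.087]
[1.5, -0.0, 0.0] -0.28 0 [0.525 0.112 0.087]
[2.2, -0.2, 0.0] -0.42 0 [0.518 0.11  0.087]
[2.9, -0.5, 0.0] -0.56 0 [0.511 0.106 0.087]
[3.5, -0.8, 0.0] -0.7 0 [0.505 0.102 0.087]
[4.1, -1.2, 0.0] -0.84 0 [0.5   0.098 0.087]
[4.3, -1.3, 0.0] -0.88 0 [0.498 0.096 0.087]
```

```bash
python3 -m crank '[[0.7,0,0,-0.14,0],[1.4,-0.1,0,-0.28,0],[2.1,-0.3,0,-0.42,0],[2.8,-0.5,0,-0.56,0],[3.4,-0.8,0,-0.7,0],[4.0,-1.2,0,-0.84,0],[4.2,-1.3,0,-0.88,0],[4.2,-1.3,0,-0.88,0]]'; cat >> h.py <<'E'
def rel(x):
    h=np.radians(x[3]);u=np.array([-np.cos(h),-np.sin(h)]);w=np.array([u[1],-u[0]])
    s=get_state();M=R.from_rotvec(s["ee_rot"]).as_matrix();o=s["width"]*.0425+.00725
    for k in(-1,1):
        d=s["position"][:2]+k*o*M[:2,1]-x[:2];print("AB"[k>0],"s,lat",(d@u).round(4),(d@w).round(4))
    print("u in tool",(M[:2,:2].T@u).round(3),"turn to align",round(float(np.arctan2(-(M[:2,0]@u),M[:2,1]@u)),3),"z",s["position"][2].round(4))
    a=np.radians(x[2]);print("lip s,z",-.085*np.cos(a)+.09*np.sin(a),.085*np.sin(a)+.09*np.cos(a))
E
python3 - <<'E'
from h import *
S=[]
for hd in(-34,-10,-60): x=fit(("wrist",),x0=(.519,.104,0,hd),ths=(15,28,38));rel(x)
print(get_state()["joint_positions"].round(2))
E
```

```text
clock: 26.6
position: [0.4987, 0.0966, 0.0863]
ee_rot: [-1.469, 2.777, 0.0]
wrist_force: [-0.3, -1.1, 0.2]
width: 1.002
grasp_force: 0.1
px,py,th,head [  0.5188   0.1043  29.922  -33.5394] cost 0.133
px,py,th,head [  0.5223   0.1024  33.1639 -34.9066] cost 0.136
A s,lat -0.0372 -0.0179
B s,lat 0.0621 -0.0167
u in tool [0.012 1.   ] turn to align -0.012 z 0.0863
lip s,z -0.02877614599999575 0.12040321183999592
px,py,th,head [  0.5267   0.1001  37.6467 -33.9552] cost 0.159
px,py,th,head [  0.5061   0.1113  17.6039 -31.0317] cost 0.163
A s,lat -0.0284 -0.0185
B s,lat 0.071 -0.0181
u in tool [0.005 1.   ] turn to align -0.005 z 0.0864
lip s,z -0.012331260680306669 0.12317848842242837
px,py,th,head [  0.5196   0.1038  30.3582 -33.9586] cost 0.127
px,py,th,head [  0.5199   0.104   30.5578 -34.4774] cost 0.129
A s,lat -0.0363 -0.0176
B s,lat 0.0629 -0.0172
u in tool [0.004 1.   ] turn to align -0.004 z 0.0864
lip s,z -0.027858526733457595 0.12061883139974963
[ 0.63  0.85 -1.21  2.    0.97  1.03  1.48]
```

The fingers now straddle the top wall, aligned, at 30° tilt. A's pad is at the lip and B's pad is beyond the wall. Closing partway will make B a brake.

```bash
python3 -m crank '[[0,-0.2,0,0,15],[0,-0.5,0.1,0,30],[0,-0.8,0.1,0,45],[0,-1.1,0.2,0,60],[0,-1.4,0.3,0,75],[0,-1.5,0.3,0,84],[0,-1.5,0.3,0,84]]' 20; python3 - <<'E'
from h import *
x=fit(("wrist",),x0=(.5195,.104,0,-34),ths=(20,28,38));rel(x);print(get_state()["width"]*85)
E
```

```text
clock: 27.62
position: [0.5054, 0.0931, 0.0874]
ee_rot: [1.475, -2.767, -0.009]
wrist_force: [-24.3, -0.5, 47.0]
width: 0.73
grasp_force: 22.6
px,py,th,head [  0.5183   0.1052  47.166  -33.2534] cost 0.148
px,py,th,head [  0.5122   0.1086  38.5755 -31.009 ] cost 0.151
A s,lat -0.034 -0.0176
B s,lat 0.0425 -0.0168
u in tool [0.011 1.   ] turn to align -0.011 z 0.0874
lip s,z 0.00820994860263357 0.1235216448398503
61.99262714822669
```

```bash
python3 -m crank '[[0,0,-0.4,0,72],[0,0.1,-0.9,0,66]]'; python3 - <<'E'
from h import *
x=fit(("wrist",),x0=(.5195,.104,0,-34),ths=(15,22,28,34,40));rel(x);s=get_state();print(s["width"]*85)
im=camera("wrist");cv2.imwrite("pics/w7.png",im[:,:,::-1])
print([round(float(v),2) for v in nets.look_for("stand","wrist")[0]["centre"]])
E
```

```text
clock: 27.92
position: [0.5102, 0.0893, 0.093]
ee_rot: [-1.473, 2.774, -0.0]
wrist_force: [0.4, -0.3, 0.2]
width: 0.742
grasp_force: 0.1
px,py,th,head [  0.5195   0.1041  46.6605 -33.4203] cost 0.136
px,py,th,head [  0.515    0.1071  39.8553 -31.8697] cost 0.14
A s,lat -0.0394 -0.0179
B s,lat 0.038 -0.017
u in tool [0.012 1.   ] turn to align -0.012 z 0.0932
lip s,z 0.007119697747218684 0.12358927908191814
62.86982429370967
[0.51, 0.1, 0.08]
```

```bash
python3 - <<'E'
s=open('h.py').read()
s=s.replace("""        if n!="wrist": ok&=roi""","""        ok&=~hull(c,[(.387+.06*np.cos(t),.272+.06*np.sin(t),z) for t in np.arange(0,6.3,.3) for z in(0,.01)]).astype(bool)
        if n!="wrist": ok&=roi""")
open('h.py','w').write(s)
E
python3 - <<'E'
from h import *
for cs in(("wrist",),("wrist","scene"),("scene",)):
    print(cs);x=fit(cs,x0=(.5195,.104,0,-34),ths=(10,20,30,40));rel(x)
E
```

```text
('wrist',)
px,py,th,head [  0.519    0.1046  46.2648 -33.4803] cost 0.039
px,py,th,head [  0.517    0.1055  43.78   -32.8498] cost 0.041
A s,lat -0.0399 -0.0181
B s,lat 0.0378 -0.0172
u in tool [0.012 1.   ] turn to align -0.012 z 0.0926
lip s,z 0.006266118141108432 0.12363549556434703
('wrist', 'scene')
px,py,th,head [  0.5197   0.1041  47.5809 -33.4589] cost 0.132
px,py,th,head [  0.5125   0.1083  36.5947 -31.4248] cost 0.168
A s,lat -0.0389 -0.018
B s,lat 0.0388 -0.0171
u in tool [0.012 1.   ] turn to align -0.012 z 0.0926
lip s,z 0.009104207608641654 0.12345895432822501
('scene',)
px,py,th,head [  0.5179   0.1039  45.1499 -34.3938] cost 0.094
px,py,th,head [  0.5155   0.1076  47.2539 -36.373 ] cost 0.103
A s,lat -0.0404 -0.0162
B s,lat 0.0371 -0.0166
u in tool [-0.004  1.   ] turn to align 0.004 z 0.0925
lip s,z 0.0038592048342051405 0.12373401528297562
```

Wrist and scene fits agree. The stand is past balance at about 46° and rests on finger B. Now I'll let it down by easing B forward and down.

```bash
python3 -m crank '[[0,0.2,0.05,0,66],[0,0.45,0.15,0,66],[0,0.7,0.25,0,66],[0,0.95,0.35,0,66],[0,1.2,0.45,0,66],[0,1.5,0.55,0,66],[0,1.75,0.65,0,66],[0,2.0,0.8,0,66]]'; python3 - <<'E'
from h import *
x=fit(("wrist","scene"),x0=(.519,.1045,0,-34),ths=(46,56,66));rel(x)
x=fit(("wrist",),x0=(.519,.1045,0,-34),ths=(46,56,66))
E
```

```text
clock: 29.28
position: [0.4936, 0.1001, 0.084]
ee_rot: [1.471, -2.776, -0.0]
wrist_force: [-1.1, 1.4, 2.2]
width: 0.74
grasp_force: 1.3
px,py,th,head [  0.5205   0.1048  59.2129 -34.9575] cost 0.135
px,py,th,head [  0.5153   0.1071  53.0181 -32.6488] cost 0.146
A s,lat -0.0194 -0.0188
B s,lat 0.0583 -0.0199
u in tool [-0.015  1.   ] turn to align 0.015 z 0.084
lip s,z 0.03380951228644686 0.11908785361636423
px,py,th,head [  0.5207   0.103   61.1702 -33.9234] cost 0.038
px,py,th,head [  0.5187   0.1046  58.5449 -33.3705] cost 0.044
```

Tilt is about 60°, as planned.

```bash
python3 -m crank '[[0,0.2,0.1,0,66],[0,0.4,0.25,0,66],[0,0.6,0.4,0,66],[0,0.8,0.5,0,66],[0,1.0,0.65,0,66],[0,1.2,0.8,0,66],[0,1.35,0.9,0,66],[0,1.5,1.0,0,66]]'; python3 - <<'E'
from h import *
x=fit(("wrist","scene"),x0=(.5195,.1045,0,-34),ths=(60,70,80));rel(x)
E
```

```text
clock: 30.42
position: [0.4812, 0.1084, 0.0741]
ee_rot: [1.472, -2.775, 0.0]
wrist_force: [-1.3, 0.3, -0.6]
width: 0.741
grasp_force: 0.4
px,py,th,head [  0.5205   0.1036  70.5639 -34.1051] cost 0.1
px,py,th,head [  0.5204   0.104   70.0672 -34.5062] cost 0.106
A s,lat -0.0034 -0.0181
B s,lat 0.0742 -0.0181
u in tool [0. 1.] turn to align -0.0 z 0.0741
lip s,z 0.05658706345064651 0.11010406100608873
```

```bash
python3 -m crank '[[0,0.2,0.15,0,66],[0,0.35,0.35,0,66],[0,0.5,0.5,0,66],[0,0.7,0.7,0,66],[0,0.85,0.85,0,66],[0,1.0,1.05,0,66],[0,1.2,1.2,0,66],[0,1.3,1.4,0,66]]'; python3 - <<'E'
from h import *
x=fit(("wrist","scene"),x0=(.5195,.1045,0,-34),ths=(70,80,90));rel(x)
E
```

```text
clock: 31.52
position: [0.4704, 0.1158, 0.0602]
ee_rot: [1.472, -2.775, 0.0]
wrist_force: [0.6, 0.3, -0.3]
width: 0.739
grasp_force: 0.4
px,py,th,head [  0.5272   0.1002  86.853  -33.3706] cost 0.103
px,py,th,head [  0.5201   0.1042  80.5905 -34.3897] cost 0.106
A s,lat 0.0173 -0.0189
B s,lat 0.0949 -0.0179
u in tool [0.013 1.   ] turn to align -0.013 z 0.0601
lip s,z 0.08519795782528428 0.08981262707660367
```

```bash
python3 -m crank '[[0,0.15,0.15,0,66],[0,0.3,0.3,0,66],[0,0.45,0.5,0,66],[0,0.6,0.65,0,66],[0,0.75,0.85,0,66],[0,0.9,1.0,0,66],[0,1.05,1.15,0,66],[0,1.25,1.3,0,66]]'; python3 - <<'E'
from h import *
x=fit(("wrist","scene"),x0=(.5195,.1045,0,-34),ths=(80,90));rel(x)
x=fit(("scene",),x0=(.5195,.1045,0,-34),ths=(80,90))
print(get_state()["joint_positions"].round(2))
E
```

```text
clock: 32.62
position: [0.4601, 0.1228, 0.0472]
ee_rot: [-1.472, 2.776, -0.0]
wrist_force: [0.5, 0.0, -0.3]
width: 0.742
grasp_force: 0.0
px,py,th,head [  0.5244   0.1014  89.644  -32.7874] cost 0.096
px,py,th,head [  0.5218   0.1008  87.2891 -36.756 ] cost 0.118
A s,lat 0.0271 -0.0178
B s,lat 0.1047 -0.016
u in tool [0.023 1.   ] turn to align -0.023 z 0.0471
lip s,z 0.08947013675743437 0.08555755155803602
px,py,th,head [  0.5224   0.1027  85.4931 -34.7056] cost 0.069
px,py,th,head [  0.523    0.1039  96.0729 -35.3625] cost 0.07
[ 0.55  0.87 -1.15  2.09  1.04  0.94  1.33]
```

The stand is upright on its base, centre about (0.485, 0.127), with side heading -34.5°. I'll measure the spice box, then pinch the straddled wall and steer the stand along the counter.

```bash
python3 -m crank '[[0,0.6,0,0,66],[0,1.2,0,0,66],[0,1.8,0,0,66],[0,2.1,0,0,66],[0,2.1,0,0,140],[0,2.1,0,0,200],[0,2.1,0,0,255],[0,2.1,0,0,255]]' 25; python3 - <<'E'
from h import *
from scipy.optimize import minimize
D=[]
for n in("top","scene"):
    im=cv2.imread(f"pics/{n}0.png")[:,:,::-1];c=cam(n);g=cv2.cvtColor(np.ascontiguousarray(im),cv2.COLOR_RGB2HSV)
    roi=hull(c,[(.59+a,.365+b,z) for a in(-.17,.17) for b in(-.1,.1) for z in(0,.06)]).astype(bool)
    roi&=~hull(c,[(.387+.06*np.cos(t),.272+.06*np.sin(t),z) for t in np.arange(0,6.3,.3) for z in(0,.01)]).astype(bool)
    roi&=~hull(c,[(.397+a*.055,.52+b*.055,z) for a in(-1,1) for b in(-1,1) for z in(0,.1)]).astype(bool)
    m=((g[...,1]>90)|(g[...,2]<55)).astype(np.uint8)&roi
    m=cv2.morphologyEx(m,cv2.MORPH_CLOSE,np.ones((9,9)));m=cv2.morphologyEx(m,cv2.MORPH_OPEN,np.ones((3,3)))
    D.append((c,m.astype(bool),roi))
def P(v):
    a=v[2];ux=np.array([np.cos(a),np.sin(a)]);uy=np.array([-ux[1],ux[0]])
    return [(*(v[:2]+ux*.12*i+uy*.05*j),z) for i in(-1,1) for j in(-1,1) for z in(0,.05)]
def cost(v,DD): return sum(((hull(c,P(v)).astype(bool)!=m)&r).sum()/m.sum() for c,m,r in DD)
for DD in(D,D[:1],D[1:]):
    b=min((minimize(cost,x,args=(DD,),method="Nelder-Mead",options=dict(initial_simplex=[x]+[np.add(x,d) for d in np.diag([.015,.015,.08])])) for x in([.58,.37,0],[.57,.365,.06],[.58,.37,-.06])),key=lambda r:r.fun)
    print(b.x.round(4),round(b.fun,3))
s=get_state();print(s["position"],s["width"]*85,s["grasp_force"],s["wrist_force"])
E
```

```text
clock: 33.78
position: [0.4429, 0.1345, 0.0473]
ee_rot: [1.471, -2.776, 0.0]
wrist_force: [1.1, 0.2, 0.0]
width: 0.056
grasp_force: 27.1
[0.5701 0.3992 0.1201] 0.355
[0.573  0.3981 0.1334] 0.152
[0.567  0.4054 0.1097] 0.18
[0.44286603 0.13445569 0.04725022] 4.7882332533930825 27.123277187347412 [1.11086378 0.17021808 0.04105531]
```

The wall is pinched at 4.8 mm opening. Now I'll slide and turn the stand on the counter toward the box, then remeasure the box with the wrist camera.

```bash
python3 -m crank '[[-0.8,-0.4,0,-0.06,255],[-1.9,-1.0,0,-0.15,255],[-3.1,-1.6,0,-0.24,255],[-4.3,-2.2,0,-0.33,255],[-5.5,-2.8,0,-0.42,255],[-6.7,-3.4,0,-0.51,255],[-7.8,-4.0,0,-0.6,255],[-8.6,-4.4,0,-0.66,255]]'; python3 - <<'E'
from h import *
s=get_state();M=R.from_rotvec(s["ee_rot"]).as_matrix();print(s["position"],s["wrist_force"].round(1),s["width"]*85,"tooly",M[:,1].round(3),s["joint_positions"].round(2))
c=cam("wrist");im=camera("wrist")
for q in("spice_box","stand"): print(q,[(np.round(d["centre"],3).tolist(),round(d["conf"],2)) for d in nets.look_for(q,"wrist")][:2])
cv2.imwrite("pics/w8.png",im[:,:,::-1])
for v in((.57,.399,.12),(.575,.385,.055)):
    a=v[2];ux=np.array([np.cos(a),np.sin(a)]);uy=np.array([-ux[1],ux[0]])
    print(v,[(i,j,proj(c,(*(np.array(v[:2])+ux*.12*i+uy*.05*j),.05)).round().tolist()) for i in(-1,1) for j in(-1,1)])
E
```

```text
clock: 34.78
position: [0.5277, 0.1807, 0.0473]
ee_rot: [2.292, -2.146, 0.0]
wrist_force: [-1.7, -2.5, 4.3]
width: 0.056
grasp_force: 27.7
[0.52765749 0.18071507 0.04727138] [-1.7 -2.5  4.3] 4.764233660073321 tooly [-0.998 -0.066  0.001] [ 0.44  1.02 -1.21  1.9   1.11  1.1   1.97]
spice_box []
stand [([0.593, 0.172, 0.064], 0.56)]
(0.57, 0.399, 0.12) [(-1, -1, [355.0, 489.0]), (-1, 1, [351.0, 591.0]), (1, -1, [-37.0, 504.0]), (1, 1, [6.0, 603.0])]
(0.575, 0.385, 0.055) [(-1, -1, [355.0, 481.0]), (-1, 1, [341.0, 585.0]), (1, -1, [-48.0, 478.0]), (1, 1, [-12.0, 583.0])]
```

View pics/w8.png

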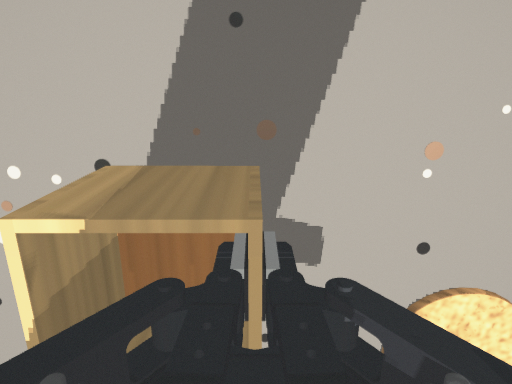

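The picture shows the stand upright with the tool pinching its wall at about (255,260), square to the tool. The coaster is at (465,330), and the box is out of view below. I'll refine the box pose numerically from the top and scene cameras.

```bash
python3 - <<'E'
from h import *
im=cv2.imread("pics/top0.png")[:,:,::-1].astype(int)
c=cam("top")
for r in (155,165,175,185,195,205,213): print(r,[tuple(im[r,k]) and int(im[r,k].sum()/3) for k in range(128,180,1)])
red=(im[...,0]-im[...,2])
print([int(x) for x in red[185,128:180]]);print([int(x) for x in im[145:225,152].sum(1)//3])
E
```

```text
155 [92, 90, 92, 93, 89, 94, 92, 95, 94, 84, 85, 61, 55, 37, 29, 36, 37, 38, 39, 35, 22, 24, 22, 24, 28, 31, 31, 32, 31, 36, 31, 29, 25, 30, 29, 43, 49, 41, 39, 53, 78, 87, 92, 95, 91, 96, 91, 89, 95, 92, 87, 95]
165 [92, 94, 92, 95, 94, 94, 94, 95, 91, 86, 69, 51, 45, 56, 80, 99, 106, 109, 111, 95, 73, 54, 35, 39, 56, 91, 109, 116, 122, 116, 99, 79, 53, 37, 39, 48, 46, 25, 28, 41, 70, 90, 92, 93, 91, 92, 94, 92, 92, 93, 96, 96]
175 [92, 91, 90, 93, 92, 91, 93, 91, 79, 72, 84, 120, 156, 167, 164, 167, 168, 170, 175, 163, 140, 110, 119, 149, 167, 168, 167, 171, 169, 169, 166, 142, 94, 54, 47, 52, 42, 26, 30, 60, 83, 90, 93, 90, 87, 97, 93, 90, 79, 75, 75, 80]
185 [92, 93, 91, 90, 95, 88, 94, 85, 73, 57, 44, 51, 65, 94, 107, 113, 103, 85, 60, 44, 26, 18, 40, 64, 83, 103, 102, 97, 83, 55, 36, 23, 22, 38, 51, 38, 25, 32, 54, 73, 89, 93, 93, 92, 86, 98, 91, 93, 95, 89, 93, 92]
195 [94, 88, 94, 97, 96, 88, 88, 79, 65, 43, 28, 29, 45, 58, 60, 59, 50, 43, 32, 25, 17, 28, 34, 53, 71, 78, 77, 71, 57, 34, 28, 29, 44, 53, 43, 24, 30, 44, 69, 86, 92, 94, 91, 89, 94, 94, 92, 93, 92, 95, 91, 93]
20
[... 303 characters left out ...]
, 37, 40, 40, 32, 36, 38, 37, 45, 41, 34, 31, 35, 35, 34, 41, 52, 41, 28, 26, 52, 73, 84, 91, 95, 91, 96, 88, 89, 94, 91, 95, 90, 96, 92, 93]
[14, 16, 17, 14, 16, 17, 18, 23, 42, 57, 47, 34, 52, 75, 84, 87, 77, 64, 42, 17, 3, 9, 22, 43, 60, 67, 70, 70, 61, 41, 17, 6, 22, 49, 58, 54, 32, 16, 22, 14, 20, 16, 21, 13, 16, 14, 18, 16, 17, 18, 17, 19]
[92, 91, 97, 89, 91, 94, 84, 78, 60, 37, 28, 22, 45, 78, 102, 122, 129, 131, 121, 91, 56, 31, 18, 18, 23, 40, 81, 121, 149, 162, 167, 166, 164, 151, 126, 77, 40, 16, 21, 44, 83, 122, 144, 148, 145, 147, 148, 153, 144, 110, 71, 34, 21, 28, 71, 127, 159, 167, 167, 167, 174, 175, 176, 169, 122, 65, 35, 27, 45, 52, 48, 38, 49, 74, 91, 93, 95, 93, 94, 95]
```

```bash
python3 - <<'E'
from h import *
c=cam("top")
L=np.array([plane(c,p,.05) for p in((138.6,155),(138,165),(136.2,185),(135.7,195),(133.5,213))])
Rr=np.array([plane(c,p,.05) for p in((165.3,155),(164.8,165),(164.3,175),(163.3,185),(162.3,195),(161.8,205),(161.3,213))])
for n,A in(("L",L),("R",Rr)):
    k=np.polyfit(A[:,0],A[:,1],1);print(n,k.round(4),"y at .57",np.polyval(k,.57).round(4))
print("top end",plane(c,(152,152.5),.05),"bottom end z0",plane(c,(148,217.7),0.),plane(c,(148,216),.05))
# scene check: project candidates, current scene
sc=cam("scene");im=cv2.imread("pics/scene0.png").astype(int)
for v in((.572,.382,.06),(.572,.382,.03),(.572,.39,.06)):
    a=v[2];ux=np.array([np.cos(a),np.sin(a)]);uy=np.array([-ux[1],ux[0]])
    print(v,[(i,j,z,proj(sc,(*(np.array(v[:2])+ux*.12*i+uy*.05*j),z)).round(1).tolist()) for i in(-1,1) for j in(-1,1) for z in (0,.05) if (j==-1 or z)])
g=im.sum(2)//3
for col in (285,300,315,330,340): print(col,g[105:155,col].tolist())
E
```

```text
L [0.1043 0.3862] y at .57 0.4457
R [0.1017 0.2885] y at .57 0.3465
top end [0.68678422 0.40932917 0.05      ] bottom end z0 [0.44954588 0.39506391 0.        ] [0.45008692 0.38109653 0.05      ]
(0.572, 0.382, 0.06) [(-1, -1, 0, [275.7, 135.5]), (-1, -1, 0.05, [275.9, 125.1]), (-1, 1, 0.05, [288.7, 112.2]), (1, -1, 0, [331.7, 155.9]), (1, -1, 0.05, [333.0, 145.3]), (1, 1, 0.05, [344.5, 131.1])]
(0.572, 0.382, 0.03) [(-1, -1, 0, [275.9, 134.9]), (-1, -1, 0.05, [276.1, 124.5]), (-1, 1, 0.05, [289.5, 111.8]), (1, -1, 0, [330.9, 156.3]), (1, -1, 0.05, [332.2, 145.7]), (1, 1, 0.05, [344.5, 131.7])]
(0.572, 0.39, 0.06) [(-1, -1, 0, [276.9, 134.5]), (-1, -1, 0.05, [277.1, 124.0]), (-1, 1, 0.05, [289.8, 111.2]), (1, -1, 0, [332.8, 154.8]), (1, -1, 0.05, [334.1, 144.2]), (1, 1, 0.05, [345.6, 130.0])]
285 [148, 151, 149, 147, 152, 144, 129, 119, 115, 117, 118, 108, 85, 61, 54, 48, 45, 43, 36, 56, 66, 64, 51, 51, 52, 56, 52, 55, 56, 55, 59, 96, 118, 119, 119, 121, 122, 118, 120, 121, 118, 125, 117, 121, 120, 122, 118, 121, 123, 123]
300 [92, 88, 100, 103, 101, 113, 120, 117, 128, 155, 154, 121,
[... 168 characters left out ...]
1]
315 [115, 113, 116, 119, 118, 113, 115, 117, 114, 117, 119, 114, 113, 105, 71, 46, 35, 37, 35, 52, 106, 174, 191, 187, 184, 167, 119, 92, 62, 59, 72, 57, 45, 49, 54, 46, 53, 46, 54, 46, 66, 98, 117, 123, 122, 119, 114, 103, 87, 106]
330 [115, 114, 118, 109, 115, 113, 118, 116, 112, 108, 115, 113, 115, 115, 117, 121, 116, 114, 89, 70, 84, 112, 108, 87, 109, 158, 168, 164, 166, 165, 136, 100, 66, 53, 73, 75, 49, 51, 47, 53, 51, 48, 48, 52, 49, 59, 99, 116, 126, 113]
340 [82, 83, 104, 118, 120, 113, 116, 116, 115, 114, 113, 115, 115, 116, 118, 118, 117, 116, 117, 115, 111, 99, 79, 62, 42, 36, 36, 38, 52, 57, 69, 73, 69, 56, 48, 47, 38, 45, 41, 40, 46, 51, 64, 68, 94, 113, 116, 119, 121, 117]
```

```bash
python3 - <<'E'
from h import *
sc=cam("scene")
A=np.array([plane(sc,p,0) for p in((285,135.7),(300,140.4),(315,145.6),(330,150.8))]);k=np.polyfit(A[:,0],A[:,1],1)
print(A[:,:2].round(4).tolist(),k.round(4),np.polyval(k,.57).round(4))
# stand now, from scene+top
x=fit(("wrist",),x0=(.524,.198,0,3),ths=(90,));
s=get_state();go([.53,.24,.0473],np.pi+.105)
E
```

```text
[[0.4857, 0.3443], [0.5493, 0.3521], [0.6129, 0.357], [0.6749, 0.3619]] [0.0918 0.3005] 0.3528
px,py,th,head [ 0.5689  0.1976 38.6159 10.5825] cost 0.126
shift [-5.85 -0.61 -0.  ] turn -0.042 toolx [ 0.063 -0.998 -0.001] tooly [-0.998 -0.063 -0.001]
```

Top and scene views agree: box yaw is about 0.10 rad and its near face is at y≈0.35 (x=0.57). I'll slide to just short of it.

```bash
python3 -m crank '[[-1.0,-0.1,0,-0.01,255],[-2.3,-0.2,0,-0.02,255],[-3.7,-0.2,0,-0.03,255],[-5.1,-0.3,0,-0.04,255],[-6.5,-0.4,0,-0.04,255],[-7.8,-0.5,0,-0.04,255],[-8.7,-0.5,0,-0.04,255],[-9.1,-0.6,0,-0.04,255]]'; python3 -m crank '[[-0.2,0,0,0,255],[-0.4,0,0,0,255],[-0.6,0,0,0,255]]'; python3 -m crank '[[-0.2,0,0,0,255],[-0.4,0,0,0,255]]'
```

```text
clock: 35.98
position: [0.5271, 0.2729, 0.0473]
ee_rot: [2.334, -2.101, -0.0]
wrist_force: [-1.1, -3.2, 5.9]
width: 0.051
grasp_force: 27.9
clock: 36.35
position: [0.5273, 0.2779, 0.0473]
ee_rot: [-2.333, 2.103, -0.001]
wrist_force: [0.3, -2.0, 4.0]
width: 0.053
grasp_force: 27.7
clock: 36.6
position: [0.5267, 0.2822, 0.0473]
ee_rot: [-2.334, 2.103, -0.0]
wrist_force: [0.6, -3.1, 2.9]
width: 0.054
grasp_force: 27.7
```

```bash
python3 -m crank '[[-0.2,0,0,0,255],[-0.3,0,0,0,255]]'; python3 -m crank '[[-0.2,0,0,0,255],[-0.3,0,0,0,255]]';python3 -m crank '[[-0.2,0,0,0,255],[-0.3,0,0,0,255]]'
```

```text
clock: 36.85
position: [0.5264, 0.2835, 0.0473]
ee_rot: [2.331, -2.102, 0.004]
wrist_force: [-1.3, -8.6, 7.8]
width: 0.054
grasp_force: 28.2
clock: 37.1
position: [0.5264, 0.2835, 0.0472]
ee_rot: [2.326, -2.1, 0.01]
wrist_force: [-2.5, -18.7, 14.4]
width: 0.054
grasp_force: 29.3
clock: 37.35
position: [0.5263, 0.2836, 0.0471]
ee_rot: [2.321, -2.099, 0.016]
wrist_force: [-3.2, -25.9, 20.2]
width: 0.055
grasp_force: 30.0
```

Contact at y≈0.2835, so the stand is pressed flush. I'll relax, release, rise clear and check.

```bash
python3 -m crank '[[0.3,0,0,0,255],[0.6,0,0,0,255],[0.7,0,0,0,240],[0.7,0,0,0,210],[0.7,0,0,0,180],[0.7,0,0,0,160],[0.7,0,0,0,150]]'; python3 -m crank '[[0,0,-1.5,0,150],[0,0,-4,0,150],[0,0,-8,0,150],[1,0,-13,0,150],[4,0,-17,0,150],[8,0,-19,0,150],[12,0,-19,0,150]]'; python3 - <<'E'
from h import *
c=cam("wrist");
x=fit(("wrist",),x0=(.614,.308,90,186.),ths=(90,))
h=np.radians(x[3]);print("centre",x[:2]+.045*-np.array([np.cos(h),np.sin(h)]))
camera("wrist");print([(d["centre"],d["conf"]) for d in nets.look_for("stand","wrist")][:1],[(d["centre"],d["conf"]) for d in nets.look_for("spice_box","wrist")][:1])
im=camera("wrist");np.save("w9.npy",im)
for q,p in (("rim-",(.4545,.338,.05)),("rim+",(.693,.362,.05))): print(q,proj(c,p))
E
```

```text
clock: 38.22
position: [0.5261, 0.2845, 0.0472]
ee_rot: [-2.335, 2.102, 0.001]
wrist_force: [-0.1, 0.1, 0.6]
width: 0.411
grasp_force: 0.0
clock: 39.1
position: [0.5394, 0.1648, 0.2412]
ee_rot: [-2.332, 2.099, -0.005]
wrist_force: [0.4, -0.6, -0.0]
width: 0.411
grasp_force: 0.0
px,py,th,head [  0.5394   0.2891  66.0073 198.6699] cost 0.316
centre [0.58198713 0.30349118]
[([0.5484, 0.3258, 0.0505], 0.93)] [([0.5022, 0.3529, 0.0501], 0.93)]
rim- [311.66003854 313.18780128]
rim+ [109.29182944 311.61354146]
```

```bash
python3 - <<'E'
from h import *
import h as H
# treat the box region as the masked-out area (z up to jar tops), reuse DEC slot
v=(.5685,.3985,.10);a=v[2];ux=np.array([np.cos(a),np.sin(a)]);uy=np.array([-ux[1],ux[0]])
H.DEC=[(*(np.array(v[:2])+ux*.13*i+uy*.06*j+uy*.006),z) for i in(-1,1) for j in(-1,1) for z in(0,.063)]
for cs in(("wrist",),("scene",),("top",),("wrist","scene")):
    x=fit(cs,x0=(.614,.308,0,5.7),ths=(90,));h=np.radians(x[3]);print(cs,"centre",(x[:2]-.045*np.array([np.cos(h),np.sin(h)])).round(4))
E
```

```text
px,py,th,head [ 0.6126  0.3094 90.5121  6.4631] cost 0.489
('wrist',) centre [0.5679 0.3044]
px,py,th,head [ 0.6124  0.3108 89.9216  6.4233] cost 0.384
('scene',) centre [0.5677 0.3058]
px,py,th,head [ 0.614  0.308 98.     5.7  ] cost 0.029
('top',) centre [0.5692 0.3035]
px,py,th,head [ 0.6122  0.31   90.1439  6.3904] cost 0.875
('wrist', 'scene') centre [0.5675 0.305 ]
```

Every fit shows it upright, with centre about (0.568, 0.305) and yaw about 0.11 against the box's 0.10. A gentle two-finger nudge from behind should make it square and flush.

```bash
python3 -m crank '[[0,-2,5,0,105],[0,-4.2,10,0,105],[0,-4.2,15,0,105],[-1.5,-4.2,19,0,105],[-3,-4.2,21,0,105],[-4.6,-4.2,21,0,105],[-5.6,-4.2,21,0,105],[-6.6,-4.1,21,0,105]]'; python3 -m crank '[[-0.4,0,0,0,105],[-0.7,0,0,0,105],[-0.9,0,0,0,105]]';python3 -m crank '[[-0.2,0,0,0,105],[-0.4,0,0,0,105]]'
```

```text
clock: 40.6
position: [0.5733, 0.2358, 0.0286]
ee_rot: [-2.333, 2.101, -0.001]
wrist_force: [-0.4, -0.9, 0.4]
width: 0.588
grasp_force: 0.0
clock: 40.98
position: [0.572, 0.2434, 0.0273]
ee_rot: [2.334, -2.103, 0.001]
wrist_force: [0.7, -0.1, -0.7]
width: 0.587
grasp_force: 0.0
clock: 41.22
position: [0.5721, 0.2442, 0.0268]
ee_rot: [2.328, -2.102, 0.006]
wrist_force: [-0.3, -11.6, 3.9]
width: 0.586
grasp_force: 0.0
```

It's firm against the box with 11.6 N and no movement. I'll back off and hand in.

```bash
python3 -m crank '[[1,0,0,0,105],[4,0,0,0,105],[7,0,-2,0,105],[9,0,-7,0,105],[9,0,-12,0,105],[9,0,-17,0,105],[9,0,-17,0,105]]'; python3 - <<'E'
from h import *
import h as H
v=(.5685,.3985,.10);a=v[2];ux=np.array([np.cos(a),np.sin(a)]);uy=np.array([-ux[1],ux[0]])
H.DEC=[(*(np.array(v[:2])+ux*.13*i+uy*.06*j+uy*.006),z) for i in(-1,1) for j in(-1,1) for z in(0,.063)]
x=fit(("wrist","scene"),x0=(.614,.308,0,5.7),ths=(90,))
print(workorder.sign_off())
E
```

```text
clock: 42.1
position: [0.5822, 0.1593, 0.2014]
ee_rot: [-2.329, 2.099, -0.004]
wrist_force: [-0.5, 0.3, -0.9]
width: 0.588
grasp_force: 0.0
px,py,th,head [ 0.6132  0.3097 91.2399  6.5108] cost 0.711
the job is handed in; nothing more can be done
None
```

I handed the job in at about 42 s: the stand is upright and flush against the near long side of the spice box by my camera fits and the contact force, but sign-off gave no verdict and I didn't re-measure the loose items at the end.

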